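# Top up the analyser's cuvette loader and close its door

## Robot

A 6-joint arm with a two-finger parallel gripper is mounted at the origin on the work surface. World frame = base frame: x ahead of the robot, y to its left, z up, the work surface at z = 0. Lengths are in m, angles in rad, forces in N, time in s.
With the tool pointing down it reaches from about 0.35 to 0.875 m from the base axis. Payload 15.5 kg.
Tool frame: the origin (TCP) lies midway between the tips of the shut fingers; the grasp point (between the pads) lies 19 mm behind it (manip.hold_point_z is the distance from the TCP to the grasp point, in m); z points along the fingers, y is the line along which they close (so a half turn about z gives the same grasp; the last joint's range is limited). The gripper opens to 85 mm and grips with 20 to 120 N. Pads are 22 mm wide; open, the fingers measure 114 mm over their backs; the gripper's body (76 mm by 85 mm) begins 54 mm behind the grasp point. The pads swing forward as they close: fully open they stand 13 mm farther back than shut.
Start: joints at [-1.304, 0.494, 1.345, -0, 1.302, -0.096], TCP at [0.222, -0.584, 0.231] pointing down, gripper open.
Joint ranges: [-2.91, 2.91], [-0.82, 2.16], [0.22, 2.67], [-1.22, 4.37], [0.12, 2.79], [-3.08, 3.08]. Speed limits (rad/s): [1.89, 1.89, 2.57, 3.01, 3.01, 3.01].

## Interface

Orientations are given as a 3x3 rotation matrix whose columns are the frame's x, y, z axes.
In Python, from bench import manip gives the robot as it stands.
- The arm moves only by the shell command python3 nudge.py 'ROWS' [FORCE]. ROWS is a JSON list of rows, 1 to 8 of them, each of 5 numbers: dx, dy, dz in m, then a turn about the tool's z in rad, then the finger opening in m; each row shifts and turns the commanded pose from where the row before left it, along the tool's axes as they then stand; what a row does not reach is not made up. A row lasts 1/10 s, in which the tool goes at most 0.05 m and 0.15 rad, less where a joint would pass 70% of its speed; a pose out of reach is approached as far as the arm can. The fingers move at their own pace and stop on an object; FORCE is the grip in N (left out, the last holds). Time passes only in rows, so rows that do not move let the fingers close. It prints the time, the measured TCP pose, the force, the opening and the grip force at its end.
- manip.sense(): the state, without advancing time (a new reading comes with each control period).
- manip.snapshot(name): name is "scene" or "top" or "wrist"; returns a dict with "image" (384x512x3 uint8, red, green, blue), "K" (3x3 intrinsics, pixels), "R" (3x3) and "t" (3): a world point X has camera coordinates R X + t; the wrist camera has in their place "T_tool_cam" (4x4, takes a point from camera to tool coordinates, whose origin is the TCP and whose axes are the flange's). Camera axes: x right, y down, z forward; pixel columns grow to the right and rows downward; lengths in m; the calibration is good to about 2 mm. A picture is of the moment at which its call begins: read the wrist's pose just before it. There is no depth.
- manip.sign_off(): hands the job in; it is judged then, once.
The state is a dict: "clock": time; "joint_positions": joint angles; "dq": joint speeds; "effort": joint torques, N m; "tcp_pos": TCP position; "ee_rot": TCP orientation; "ft_force": force on the tool from outside, world axes, zero at the start; "moment": the same for the moment, N m; "grip_width": finger opening in m; "grip_force": force on a finger pad.
Only numpy, scipy, OpenCV 4.12 (cv2) and the standard library are available. Lean on these libraries where they do the work, as an engineer would, in place of code of your own. Each camera call takes 0.05 s, during which the arm holds its last target. There are 200 camera calls.

## Task

Use the steel scoop to take at least three cuvettes from the black stock tray and tip them into the open tilt-out loader in the front of the analyser, without touching a cuvette with the gripper or spilling one on the bench. Lay the scoop back down flat on the bench or in the tray, and push the loader door fully shut so that it snaps home on its catch. Leave the bottle, beaker, jar, vial and cartridges standing where they are.

Things in the scene. Friction and masses are not known exactly. Their poses are not given: they have to be found in the camera images.
- analyser: Fixed grey bench analyser, 520 mm wide, 450 mm deep, deck 302 mm high with taller carousels and arms on it. Origin: on the bench at the foot of its front face, mid-width; +x points into the machine, so the front faces -x; z up. A black console juts out above the loader door, y = -150 to 150 mm: to x = -42 mm, from 290 to 334 mm above the bench.
- loader (a joint): Angle (rad) of the tilt-out loader, a door hinged along its foot that leans out to the analyser's -x: 0 = shut, panel upright and flush with the front; 0.8 = stop. Stiff hinge (friction 0.35 N m, mass about 0.45 kg): it stays where it is left. The hinge line lies 50 mm above the bench in the plane of the front face, parallel to the analyser's y.
- loader_hinge (a point): Middle of the hinge line, at the foot of the door's outer face. Frame turns with the door: z up the panel, x through it towards the machine, y along the hinge. The panel is 180 mm wide (y), 168 mm tall (z), 12 mm thick (x = 0 to 12 mm). On its back hangs the open-topped cuvette pocket, which moves with it.
- loader_top (a point): Middle of the outer face's top edge, 168 mm above loader_hinge. In the last 10 mm of its travel a bump on the panel's top rides under a spring roller in the housing: the push peaks at about 10 to 14 N here (in proportion more lower down), eases 6 mm before shut, then the roller draws the door home and holds it. Short of that it stays ajar.
- loader_pocket (a point): Point inside the pocket, mid-width, 30 mm above its floor, 38 mm behind the panel's inner face (x = 50, z = 50 mm from loader_hinge). Pocket inside: 150 mm wide, 86 mm from panel to back wall, floor 20 mm and rims 116 to 120 mm above the hinge along the panel. Open, its mouth is the gap between the panel's top edge and the housing's front.
- tray: Black open stock tray fixed to the bench, outside 216 x 106 x 35 mm, walls and floor 3 mm. Origin: centre of its underside; x along its length, z up. At the start the cuvettes lie in the half on its +x side.
- cuvette0: Loose white reaction cuvette like a small stubby test tube with a closed end: 15 mm thick, 30 mm long with rounded ends, about 10 g, lying on the tray's floor; it rolls and slides easily (friction about 0.3). Origin: when it lies as built, on its lower side under the middle (7.5 mm off its axis); x along its length.
- cuvette1: Loose white reaction cuvette like a small stubby test tube with a closed end: 15 mm thick, 30 mm long with rounded ends, about 10 g, lying on the tray's floor; it rolls and slides easily (friction about 0.3). Origin: when it lies as built, on its lower side under the middle (7.5 mm off its axis); x along its length.
- cuvette2: Loose white reaction cuvette like a small stubby test tube with a closed end: 15 mm thick, 30 mm long with rounded ends, about 10 g, lying on the tray's floor; it rolls and slides easily (friction about 0.3). Origin: when it lies as built, on its lower side under the middle (7.5 mm off its axis); x along its length.
- cuvette3: Loose white reaction cuvette like a small stubby test tube with a closed end: 15 mm thick, 30 mm long with rounded ends, about 10 g, lying on the tray's floor; it rolls and slides easily (friction about 0.3). Origin: when it lies as built, on its lower side under the middle (7.5 mm off its axis); x along its length.
- cuvette4: Loose white reaction cuvette like a small stubby test tube with a closed end: 15 mm thick, 30 mm long with rounded ends, about 10 g, lying on the tray's floor; it rolls and slides easily (friction about 0.3). Origin: when it lies as built, on its lower side under the middle (7.5 mm off its axis); x along its length.
- cuvette5: Loose white reaction cuvette like a small stubby test tube with a closed end: 15 mm thick, 30 mm long with rounded ends, about 10 g, lying on the tray's floor; it rolls and slides easily (friction about 0.3). Origin: when it lies as built, on its lower side under the middle (7.5 mm off its axis); x along its length.
- scoop: Loose steel hand scoop, about 160 g, flat on the bench. Blade floor 85 mm (x) by 84 mm (y), 1.6 mm thick, open in front (+x); side walls 28 mm high (16 mm over the front 30 mm), back wall 40 mm. Origin: centre of the blade's underside; x to the open front edge, z up. A black handle, straight, 100 mm long, 16 mm wide (y), 14 mm thick, rises backwards at 25 degrees.
- scoop_grip (a point): Point on the centre line of the scoop's handle, which starts at x = -43, z = 34 mm of the scoop; this point is 70 mm up from the blade's back wall and 30 mm from the handle's end: x = -106 mm, z = 64 mm in the scoop's frame. Axes as the scoop's.
- scoop_nose (a point): Middle of the blade's front edge, on its underside (x = +42.5 mm in the scoop's frame).
- table: The white bench; its top is at z = 0.
- bottle: Bystander: loose white plastic bottle, 58 mm thick, 150 mm high. Origin: centre of its foot.
- beaker: Bystander: loose glass beaker, 68 mm across the rim, 85 mm high. Origin: centre of its foot.
- jar: Bystander: loose amber glass jar, 56 mm thick, 75 mm high. Origin: centre of its foot.
- cartridge: Bystander: one of two loose grey reagent cartridges, each with two white caps, 100 x 34 mm, 93 mm high with its caps. Origin: centre of its foot; x along its length.
- cartridge_b: Bystander: one of two loose grey reagent cartridges, each with two white caps, 100 x 34 mm, 93 mm high with its caps. Origin: centre of its foot; x along its length.
- vial: Bystander: loose small glass vial with a dark stopper, 28 mm thick, 45 mm high. Origin: centre of its foot.

How it is judged:
On the way:
1. at least three cuvettes lie in the open loader's pocket ((((distance between cuvette0 and loader_pocket below 0.095 m and z of cuvette0 in the frame of loader_pocket below 0.066 m) and (distance between cuvette1 and loader_pocket below 0.095 m and z of cuvette1 in the frame of loader_pocket below 0.066 m) and (distance between cuvette2 and loader_pocket below 0.095 m and z of cuvette2 in the frame of loader_pocket below 0.066 m)) or ((distance between cuvette0 and loader_pocket below 0.095 m and z of cuvette0 in the frame of loader_pocket below 0.066 m) and (distance between cuvette1 and loader_pocket below 0.095 m and z of cuvette1 in the frame of loader_pocket below 0.066 m) and (distance between cuvette3 and loader_pocket below 0.095 m and z of cuvette3 in the frame of loader_pocket below 0.066 m)) or ((distance between cuvette0 and loader_pocket below 0.095 m and z of cuvette0 in the frame of loader_pocket below 0.066 m) and (distance between cuvette1 and loader_pocket below 0.095 m and z of cuvette1 in the frame of loader_pocket below 0.066 m) and (distance between cuvette4 and loader_pocket below 0.095 m and z of cuvette4 in the frame of loader_pocket below 0.066 m)) or ((distance between cuvette0 and loader_pocket below 0.095 m and z of cuvette0 in the frame of loader_pocket below 0.066 m) and (distance between cuvette1 and loader_pocket below 0.095 m and z of cuvette1 in the frame of loader_pocket below 0.066 m) and (distance between cuvette5 and loader_pocket below 0.095 m and z of cuvette5 in the frame of loader_pocket below 0.066 m)) or ((distance between cuvette0 and loader_pocket below 0.095 m and z of cuvette0 in the frame of loader_pocket below 0.066 m) and (distance between cuvette2 and loader_pocket below 0.095 m and z of cuvette2 in the frame of loader_pocket below 0.066 m) and (distance between cuvette3 and loader_pocket below 0.095 m and z of cuvette3 in the frame of loader_pocket below 0.066 m)) or ((distance between cuvette0 and loader_pocket below 0.095 m and z of cuvette0 in the frame of loader_pocket below 0.066 m) and (distance between cuvette2 and loader_pocket below 0.095 m and z of cuvette2 in the frame of loader_pocket below 0.066 m) and (distance between cuvette4 and loader_pocket below 0.095 m and z of cuvette4 in the frame of loader_pocket below 0.066 m)) or ((distance between cuvette0 and loader_pocket below 0.095 m and z of cuvette0 in the frame of loader_pocket below 0.066 m) and (distance between cuvette2 and loader_pocket below 0.095 m and z of cuvette2 in the frame of loader_pocket below 0.066 m) and (distance between cuvette5 and loader_pocket below 0.095 m and z of cuvette5 in the frame of loader_pocket below 0.066 m)) or ((distance between cuvette0 and loader_pocket below 0.095 m and z of cuvette0 in the frame of loader_pocket below 0.066 m) and (distance between cuvette3 and loader_pocket below 0.095 m and z of cuvette3 in the frame of loader_pocket below 0.066 m) and (distance between cuvette4 and loader_pocket below 0.095 m and z of cuvette4 in the frame of loader_pocket below 0.066 m)) or ((distance between cuvette0 and loader_pocket below 0.095 m and z of cuvette0 in the frame of loader_pocket below 0.066 m) and (distance between cuvette3 and loader_pocket below 0.095 m and z of cuvette3 in the frame of loader_pocket below 0.066 m) and (distance between cuvette5 and loader_pocket below 0.095 m and z of cuvette5 in the frame of loader_pocket below 0.066 m)) or ((distance between cuvette0 and loader_pocket below 0.095 m and z of cuvette0 in the frame of loader_pocket below 0.066 m) and (distance between cuvette4 and loader_pocket below 0.095 m and z of cuvette4 in the frame of loader_pocket below 0.066 m) and (distance between cuvette5 and loader_pocket below 0.095 m and z of cuvette5 in the frame of loader_pocket below 0.066 m)) or ((distance between cuvette1 and loader_pocket below 0.095 m and z of cuvette1 in the frame of loader_pocket below 0.066 m) and (distance between cuvette2 and loader_pocket below 0.095 m and z of cuvette2 in the frame of loader_pocket below 0.066 m) and (distance between cuvette3 and loader_pocket below 0.095 m and z of cuvette3 in the frame of loader_pocket below 0.066 m)) or ((distance between cuvette1 and loader_pocket below 0.095 m and z of cuvette1 in the frame of loader_pocket below 0.066 m) and (distance between cuvette2 and loader_pocket below 0.095 m and z of cuvette2 in the frame of loader_pocket below 0.066 m) and (distance between cuvette4 and loader_pocket below 0.095 m and z of cuvette4 in the frame of loader_pocket below 0.066 m)) or ((distance between cuvette1 and loader_pocket below 0.095 m and z of cuvette1 in the frame of loader_pocket below 0.066 m) and (distance between cuvette2 and loader_pocket below 0.095 m and z of cuvette2 in the frame of loader_pocket below 0.066 m) and (distance between cuvette5 and loader_pocket below 0.095 m and z of cuvette5 in the frame of loader_pocket below 0.066 m)) or ((distance between cuvette1 and loader_pocket below 0.095 m and z of cuvette1 in the frame of loader_pocket below 0.066 m) and (distance between cuvette3 and loader_pocket below 0.095 m and z of cuvette3 in the frame of loader_pocket below 0.066 m) and (distance between cuvette4 and loader_pocket below 0.095 m and z of cuvette4 in the frame of loader_pocket below 0.066 m)) or ((distance between cuvette1 and loader_pocket below 0.095 m and z of cuvette1 in the frame of loader_pocket below 0.066 m) and (distance between cuvette3 and loader_pocket below 0.095 m and z of cuvette3 in the frame of loader_pocket below 0.066 m) and (distance between cuvette5 and loader_pocket below 0.095 m and z of cuvette5 in the frame of loader_pocket below 0.066 m)) or ((distance between cuvette1 and loader_pocket below 0.095 m and z of cuvette1 in the frame of loader_pocket below 0.066 m) and (distance between cuvette4 and loader_pocket below 0.095 m and z of cuvette4 in the frame of loader_pocket below 0.066 m) and (distance between cuvette5 and loader_pocket below 0.095 m and z of cuvette5 in the frame of loader_pocket below 0.066 m)) or ((distance between cuvette2 and loader_pocket below 0.095 m and z of cuvette2 in the frame of loader_pocket below 0.066 m) and (distance between cuvette3 and loader_pocket below 0.095 m and z of cuvette3 in the frame of loader_pocket below 0.066 m) and (distance between cuvette4 and loader_pocket below 0.095 m and z of cuvette4 in the frame of loader_pocket below 0.066 m)) or ((distance between cuvette2 and loader_pocket below 0.095 m and z of cuvette2 in the frame of loader_pocket below 0.066 m) and (distance between cuvette3 and loader_pocket below 0.095 m and z of cuvette3 in the frame of loader_pocket below 0.066 m) and (distance between cuvette5 and loader_pocket below 0.095 m and z of cuvette5 in the frame of loader_pocket below 0.066 m)) or ((distance between cuvette2 and loader_pocket below 0.095 m and z of cuvette2 in the frame of loader_pocket below 0.066 m) and (distance between cuvette4 and loader_pocket below 0.095 m and z of cuvette4 in the frame of loader_pocket below 0.066 m) and (distance between cuvette5 and loader_pocket below 0.095 m and z of cuvette5 in the frame of loader_pocket below 0.066 m)) or ((distance between cuvette3 and loader_pocket below 0.095 m and z of cuvette3 in the frame of loader_pocket below 0.066 m) and (distance between cuvette4 and loader_pocket below 0.095 m and z of cuvette4 in the frame of loader_pocket below 0.066 m) and (distance between cuvette5 and loader_pocket below 0.095 m and z of cuvette5 in the frame of loader_pocket below 0.066 m))) and value of joint loader above 0.1 rad), for 0.2 s.
At the end, for the whole second after the job is handed in: The loader door is shut on its catch (joint below 0.025 rad), at least three cuvettes are in its pocket (within 95 mm of loader_pocket and below the pocket's rim), and the scoop rests flat on the bench or in the tray (within 0.1 rad of level, less than 10 mm above the bench), let go and at rest ((((distance between cuvette0 and loader_pocket below 0.095 m and z of cuvette0 in the frame of loader_pocket below 0.066 m) and (distance between cuvette1 and loader_pocket below 0.095 m and z of cuvette1 in the frame of loader_pocket below 0.066 m) and (distance between cuvette2 and loader_pocket below 0.095 m and z of cuvette2 in the frame of loader_pocket below 0.066 m)) or ((distance between cuvette0 and loader_pocket below 0.095 m and z of cuvette0 in the frame of loader_pocket below 0.066 m) and (distance between cuvette1 and loader_pocket below 0.095 m and z of cuvette1 in the frame of loader_pocket below 0.066 m) and (distance between cuvette3 and loader_pocket below 0.095 m and z of cuvette3 in the frame of loader_pocket below 0.066 m)) or ((distance between cuvette0 and loader_pocket below 0.095 m and z of cuvette0 in the frame of loader_pocket below 0.066 m) and (distance between cuvette1 and loader_pocket below 0.095 m and z of cuvette1 in the frame of loader_pocket below 0.066 m) and (distance between cuvette4 and loader_pocket below 0.095 m and z of cuvette4 in the frame of loader_pocket below 0.066 m)) or ((distance between cuvette0 and loader_pocket below 0.095 m and z of cuvette0 in the frame of loader_pocket below 0.066 m) and (distance between cuvette1 and loader_pocket below 0.095 m and z of cuvette1 in the frame of loader_pocket below 0.066 m) and (distance between cuvette5 and loader_pocket below 0.095 m and z of cuvette5 in the frame of loader_pocket below 0.066 m)) or ((distance between cuvette0 and loader_pocket below 0.095 m and z of cuvette0 in the frame of loader_pocket below 0.066 m) and (distance between cuvette2 and loader_pocket below 0.095 m and z of cuvette2 in the frame of loader_pocket below 0.066 m) and (distance between cuvette3 and loader_pocket below 0.095 m and z of cuvette3 in the frame of loader_pocket below 0.066 m)) or ((distance between cuvette0 and loader_pocket below 0.095 m and z of cuvette0 in the frame of loader_pocket below 0.066 m) and (distance between cuvette2 and loader_pocket below 0.095 m and z of cuvette2 in the frame of loader_pocket below 0.066 m) and (distance between cuvette4 and loader_pocket below 0.095 m and z of cuvette4 in the frame of loader_pocket below 0.066 m)) or ((distance between cuvette0 and loader_pocket below 0.095 m and z of cuvette0 in the frame of loader_pocket below 0.066 m) and (distance between cuvette2 and loader_pocket below 0.095 m and z of cuvette2 in the frame of loader_pocket below 0.066 m) and (distance between cuvette5 and loader_pocket below 0.095 m and z of cuvette5 in the frame of loader_pocket below 0.066 m)) or ((distance between cuvette0 and loader_pocket below 0.095 m and z of cuvette0 in the frame of loader_pocket below 0.066 m) and (distance between cuvette3 and loader_pocket below 0.095 m and z of cuvette3 in the frame of loader_pocket below 0.066 m) and (distance between cuvette4 and loader_pocket below 0.095 m and z of cuvette4 in the frame of loader_pocket below 0.066 m)) or ((distance between cuvette0 and loader_pocket below 0.095 m and z of cuvette0 in the frame of loader_pocket below 0.066 m) and (distance between cuvette3 and loader_pocket below 0.095 m and z of cuvette3 in the frame of loader_pocket below 0.066 m) and (distance between cuvette5 and loader_pocket below 0.095 m and z of cuvette5 in the frame of loader_pocket below 0.066 m)) or ((distance between cuvette0 and loader_pocket below 0.095 m and z of cuvette0 in the frame of loader_pocket below 0.066 m) and (distance between cuvette4 and loader_pocket below 0.095 m and z of cuvette4 in the frame of loader_pocket below 0.066 m) and (distance between cuvette5 and loader_pocket below 0.095 m and z of cuvette5 in the frame of loader_pocket below 0.066 m)) or ((distance between cuvette1 and loader_pocket below 0.095 m and z of cuvette1 in the frame of loader_pocket below 0.066 m) and (distance between cuvette2 and loader_pocket below 0.095 m and z of cuvette2 in the frame of loader_pocket below 0.066 m) and (distance between cuvette3 and loader_pocket below 0.095 m and z of cuvette3 in the frame of loader_pocket below 0.066 m)) or ((distance between cuvette1 and loader_pocket below 0.095 m and z of cuvette1 in the frame of loader_pocket below 0.066 m) and (distance between cuvette2 and loader_pocket below 0.095 m and z of cuvette2 in the frame of loader_pocket below 0.066 m) and (distance between cuvette4 and loader_pocket below 0.095 m and z of cuvette4 in the frame of loader_pocket below 0.066 m)) or ((distance between cuvette1 and loader_pocket below 0.095 m and z of cuvette1 in the frame of loader_pocket below 0.066 m) and (distance between cuvette2 and loader_pocket below 0.095 m and z of cuvette2 in the frame of loader_pocket below 0.066 m) and (distance between cuvette5 and loader_pocket below 0.095 m and z of cuvette5 in the frame of loader_pocket below 0.066 m)) or ((distance between cuvette1 and loader_pocket below 0.095 m and z of cuvette1 in the frame of loader_pocket below 0.066 m) and (distance between cuvette3 and loader_pocket below 0.095 m and z of cuvette3 in the frame of loader_pocket below 0.066 m) and (distance between cuvette4 and loader_pocket below 0.095 m and z of cuvette4 in the frame of loader_pocket below 0.066 m)) or ((distance between cuvette1 and loader_pocket below 0.095 m and z of cuvette1 in the frame of loader_pocket below 0.066 m) and (distance between cuvette3 and loader_pocket below 0.095 m and z of cuvette3 in the frame of loader_pocket below 0.066 m) and (distance between cuvette5 and loader_pocket below 0.095 m and z of cuvette5 in the frame of loader_pocket below 0.066 m)) or ((distance between cuvette1 and loader_pocket below 0.095 m and z of cuvette1 in the frame of loader_pocket below 0.066 m) and (distance between cuvette4 and loader_pocket below 0.095 m and z of cuvette4 in the frame of loader_pocket below 0.066 m) and (distance between cuvette5 and loader_pocket below 0.095 m and z of cuvette5 in the frame of loader_pocket below 0.066 m)) or ((distance between cuvette2 and loader_pocket below 0.095 m and z of cuvette2 in the frame of loader_pocket below 0.066 m) and (distance between cuvette3 and loader_pocket below 0.095 m and z of cuvette3 in the frame of loader_pocket below 0.066 m) and (distance between cuvette4 and loader_pocket below 0.095 m and z of cuvette4 in the frame of loader_pocket below 0.066 m)) or ((distance between cuvette2 and loader_pocket below 0.095 m and z of cuvette2 in the frame of loader_pocket below 0.066 m) and (distance between cuvette3 and loader_pocket below 0.095 m and z of cuvette3 in the frame of loader_pocket below 0.066 m) and (distance between cuvette5 and loader_pocket below 0.095 m and z of cuvette5 in the frame of loader_pocket below 0.066 m)) or ((distance between cuvette2 and loader_pocket below 0.095 m and z of cuvette2 in the frame of loader_pocket below 0.066 m) and (distance between cuvette4 and loader_pocket below 0.095 m and z of cuvette4 in the frame of loader_pocket below 0.066 m) and (distance between cuvette5 and loader_pocket below 0.095 m and z of cuvette5 in the frame of loader_pocket below 0.066 m)) or ((distance between cuvette3 and loader_pocket below 0.095 m and z of cuvette3 in the frame of loader_pocket below 0.066 m) and (distance between cuvette4 and loader_pocket below 0.095 m and z of cuvette4 in the frame of loader_pocket below 0.066 m) and (distance between cuvette5 and loader_pocket below 0.095 m and z of cuvette5 in the frame of loader_pocket below 0.066 m))) and value of joint loader below 0.025 rad and angle between scoop's own z axis and vertical below 0.1 rad and height (world z) of scoop below 0.01 m and linear speed of scoop below 0.02 m/s); the robot touches nothing.
It fails at once if a cuvette falls on the bench (contact force between any of cuvette0, cuvette1, cuvette2, cuvette3, cuvette4, cuvette5 and table above 0.02 N).
It fails at once if the gripper's fingers touch a cuvette (contact force between any of cuvette0, cuvette1, cuvette2, cuvette3, cuvette4, cuvette5 and the fingers above 0.2 N).
It fails at once if the bottle, beaker, jar, vial or a cartridge is pushed more than 40 mm from its place or tipped over (distance of any of bottle, beaker, jar, vial, cartridge, cartridge_b from where it was at the start of the episode above 0.04 m or angle between any of bottle, beaker, jar, vial, cartridge, cartridge_b's own z axis and vertical above 0.5 rad).
It also fails if it takes over 72 s, if anything falls off the work surface, if the arm or the gripper's body presses on something with over 40 N, if the wrist force passes 120 N, or if a joint passes its speed limit or range.

## Working session

There is one attempt and no reset: what is moved stays moved. The work goes in short steps, Python scripts to look and compute and a shell command to move; the robot and the scene stay as the last step left them, time stands still between calls to the robot, and variables do not carry over. Pictures are saved under pics/ and viewed, at most 10 in all, crops included, and the job is handed in when it is done.

```bash
ls; mkdir -p pics
python3 - <<'E'
from bench import manip
import cv2,numpy as np
a=[]
for n in("scene","top"):
    s=manip.snapshot(n);cv2.imwrite(f"pics/{n}0.png",s["image"][:,:,::-1]);np.savez(f"pics/{n}.npz",**{k:v for k,v in s.items() if k!="image"})
    print(n,s["K"],s["R"],s["t"])
s=manip.snapshot("wrist");print(s["T_tool_cam"],s["K"]);cv2.imwrite("pics/wrist0.png",s["image"][:,:,::-1])
E
```

```text
bench.py
nudge.py
pics
  3 bench.py
  5 nudge.py
  8 total
scene [[387.78134968   0.         254.50756373]
 [  0.         387.78134968 194.29926239]
 [  0.           0.           1.        ]] [[ 0.82909213  0.55909766  0.00400533]
 [ 0.46894846 -0.69147228 -0.5495029 ]
 [-0.30445621  0.45746682 -0.83548221]] [-0.45567603 -0.18930175  1.32089926]
top [[479.40072752   0.         253.9920984 ]
 [  0.         479.40072752 187.14485419]
 [  0.           0.           1.        ]] [[ 0.01487308 -0.99987     0.00622662]
 [-0.99417036 -0.01545282 -0.10670759]
 [ 0.10678994 -0.00460325 -0.99427095]] [-0.03747375  0.5967451   1.6384563 ]
[[-7.98519980e-04 -9.46826355e-01 -3.21744023e-01  8.32909593e-02]
 [ 9.99999232e-01 -4.51188648e-04 -1.15409157e-03 -1.65244885e-04]
 [ 9.47557059e-04 -3.21744698e-01  9.46825988e-01 -1.41890118e-01]
 [ 0.00000000e+00  0.00000000e+00  0.00000000e+00  1.00000000e+00]] [[313.41868324   0.         261.63525436]
 [  0.         313.41868324 196.80024795]
 [  0.           0.           1.        ]]
```
Run:
```python
import cv2
for n in("scene","top"):
    i=cv2.imread(f"pics/{n}0.png");cv2.imwrite(f"pics/{n}0b.png",cv2.resize(i,(800,600),interpolation=cv2.INTER_CUBIC))
```

View pics/scene0b.png

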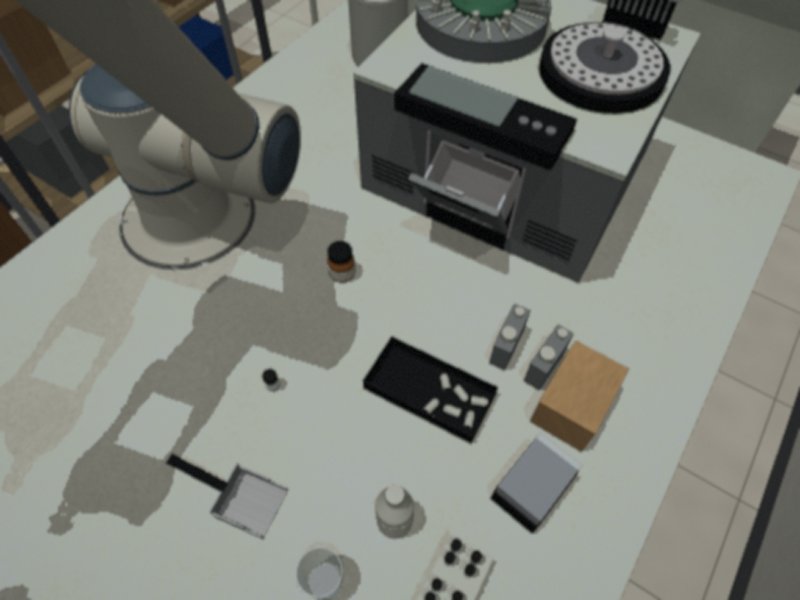

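View pics/top0b.png

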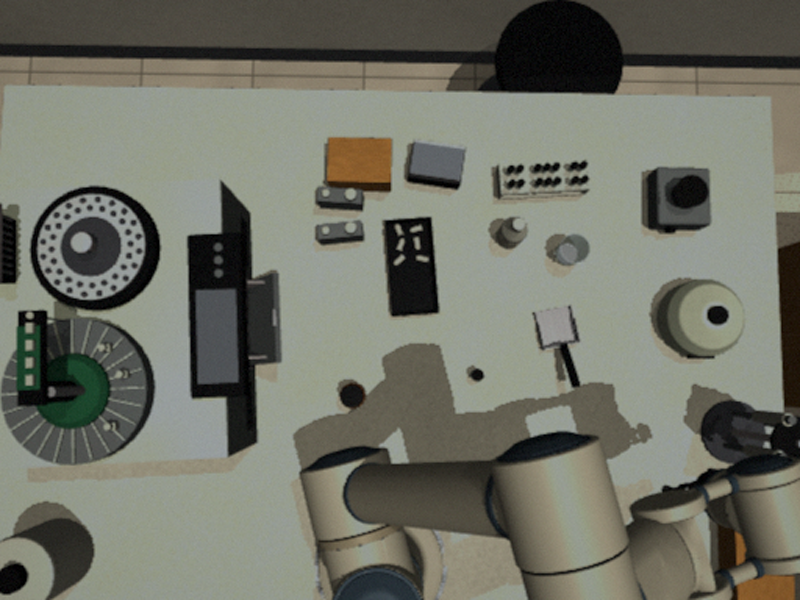

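The scene view shows the scoop (blade around (250,500), handle end at (171,459)), the tray (364–497, 341–438) and the open loader (around (465,185)). The top view shows the scoop at (555,325), the tray at (411,267) and the door edge at x≈280. Next I'll triangulate these.

```bash
cat > h.py <<'E'
import numpy as np, cv2
from bench import manip
C={n:dict(np.load(f"pics/{n}.npz")) for n in("scene","top")}
def view(K,R,t): return K,R,t
def wristview(s,snap):
    T=snap["T_tool_cam"];Rt=np.array(s["ee_rot"]);p=np.array(s["tcp_pos"])
    Rc=Rt@T[:3,:3];pc=Rt@T[:3,3]+p
    return snap["K"],Rc.T,-Rc.T@pc
V={n:(c["K"],c["R"],c["t"]) for n,c in C.items()}
def tri(obs):
    A=[];b=[];
    for v,u in obs:
        K,R,t=V[v] if isinstance(v,str) else v
        d=R.T@np.linalg.solve(K,[u[0],u[1],1]);d/=np.linalg.norm(d);P=np.eye(3)-np.outer(d,d)
        A.append(P);b.append(P@(-R.T@t))
    return np.linalg.lstsq(np.vstack(A),np.hstack(b),rcond=None)[0]
def onz(v,u,z):
    K,R,t=V[v] if isinstance(v,str) else v
    d=R.T@np.linalg.solve(K,[u[0],u[1],1]);c=-R.T@t
    return c+d*(z-c[2])/d[2]
def proj(v,X):
    K,R,t=V[v] if isinstance(v,str) else v
    q=K@(R@np.asarray(X,float)+t);return q[:2]/q[2]
E
python3 - <<'E'
from h import *
np.set_printoptions(precision=3,suppress=True)
k=1.5625
pts={'hend':((576,384),(171,459)),'tray++':((384,219),(497,387)),'tray+-':((431,217),(473,438)),'tray--':((438,313),(364,379)),'tray-+':((391,317),(395,341)),
'blade FL':((533,309),(288,487)),'blade FR':((571,306),(262,536)),
'vial':((477,375),(271,375)),'jar':((352,393),(341,246)),'bottlecap':((516,224),(396,493)),'beaker':((573,250),(320,565)),
'con-bot R':((243,234),(557,161)),'con-bot L':((245,395),(398,110)),'door+':((280,277),(505,215)),'door-':((280,362),(411,180)),'cart1':((340,231),(512,322)),}
for n,(a,b) in pts.items(): print(n,tri([('top',np.array(a)/k),('scene',np.array(b)/k)]))
E
```

```text
hend [ 0.401 -0.414  0.078]
tray++ [0.76  0.002 0.037]
tray+- [ 0.77  -0.103  0.033]
tray-- [ 0.554 -0.119  0.035]
tray-+ [ 0.547 -0.013  0.01 ]
blade FL [ 0.565 -0.335  0.022]
blade FR [ 0.576 -0.419  0.016]
vial [ 0.418 -0.206  0.042]
jar [0.375 0.064 0.096]
bottlecap [ 0.733 -0.276  0.146]
beaker [ 0.691 -0.407  0.09 ]
con-bot R [0.675 0.263 0.316]
con-bot L [0.375 0.254 0.286]
door+ [0.618 0.214 0.195]
door- [0.438 0.205 0.189]
cart1 [0.724 0.098 0.091]
```

Run:
```python
from h import *
np.set_printoptions(precision=3,suppress=True)
s=manip.sense();print(s["ee_rot"],s["tcp_pos"],s["clock"])
im=cv2.imread("pics/wrist0.png")
snap=manip.snapshot("wrist");v=wristview(s,snap)
for X in [(.401,-.414,.078),(.565,-.335,.02),(.576,-.419,.016),(.69,-.4,.0)]: print(proj(v,X), (v[1]@X+v[2])[2])
```

```text
[[ 0.935  0.355 -0.   ]
 [ 0.355 -0.935  0.001]
 [ 0.    -0.001 -1.   ]] [ 0.222 -0.584  0.231] 0.15
[ 133.825 -115.365] 0.23272320317073603
[ 110.488 -380.16 ] 0.2293324241156901
[ 224.772 -333.764] 0.23923260357772252
[ 253.717 -547.51 ] 0.2178824296789625
```

```bash
python3 nudge.py '[[0,0,0,0.1,0.085],[0,0,0,0.1,0.085],[0.038,-0.025,-0.003,0,0.085],[0.038,-0.025,-0.003,0,0.085],[0.038,-0.025,-0.003,0,0.085],[0.038,-0.025,-0.003,0,0.085],[0.038,-0.025,-0.003,0,0.085],[0.038,-0.025,-0.003,0,0.085]]'; python3 nudge.py '[[0,0,0,0,0.085],[0,0,0,0,0.085]]'
python3 - <<'E'
from h import *
s=manip.sense();snap=manip.snapshot("wrist")
np.savez("pics/w1.npz",ee_rot=s["ee_rot"],tcp_pos=s["tcp_pos"],K=snap["K"],T_tool_cam=snap["T_tool_cam"])
cv2.imwrite("pics/w1.png",cv2.resize(snap["image"][:,:,::-1],(800,600),interpolation=cv2.INTER_CUBIC))
E
```

```text
clock: 1.0
tcp_pos: [0.4236, -0.3979, 0.2494]
ee_rot: [[0.987, 0.162, -0.0], [0.162, -0.987, 0.0], [-0.0, -0.0, -1.0]]
ft_force: [0.3, -0.8, -0.2]
grip_width: 0.0852
grip_force: 0.0
clock: 1.2
tcp_pos: [0.4231, -0.3986, 0.2492]
ee_rot: [[0.986, 0.164, -0.0], [0.164, -0.986, -0.0], [-0.0, 0.0, -1.0]]
ft_force: [-0.6, -0.9, 0.1]
grip_width: 0.0851
grip_force: 0.0
```

View pics/w1.png

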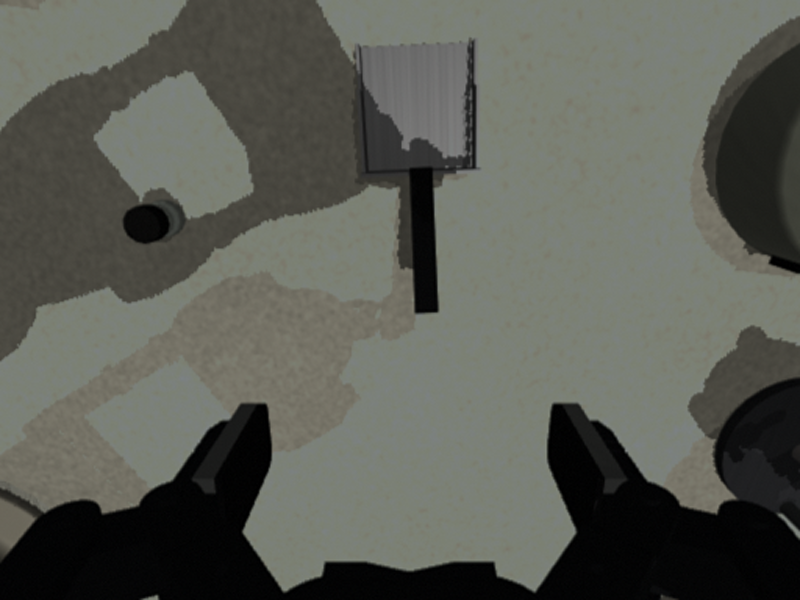

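The wrist view shows the scoop's handle from (421,170) to its end at (426,312), with the blade's front edge along (360,45)–(473,40).

Run:
```python
from h import *
np.set_printoptions(precision=4,suppress=True)
w=dict(np.load("pics/w1.npz"));v=wristview(w,w);k=1.5625
E=tri([(v,np.array((426,312))/k),('top',np.array((576,384))/k),('scene',np.array((171,459))/k)]);print("hend tri",E)
e=onz(v,np.array((426,312))/k,.08);b=onz(v,np.array((421.5,170))/k,.042)
f1=onz(v,np.array((360,45))/k,.002+.016);f2=onz(v,np.array((473,40))/k,.002+.016);n=(f1+f2)/2
b1=onz(v,np.array((366,172))/k,.04);b2=onz(v,np.array((476,168))/k,.04)
print(e,b,f1,f2,n,b1,b2)
d=n-e;print(np.degrees(np.arctan2(d[1],d[0])),np.linalg.norm(d[:2]))
d=b-e;print(np.degrees(np.arctan2(d[1],d[0])),np.linalg.norm(d[:2]))
d=(b1+b2)/2-e;print(np.degrees(np.arctan2(d[1],d[0])),np.linalg.norm(d[:2]))
d=f1-f2;print(np.degrees(np.arctan2(-d[0],d[1])),np.linalg.norm(d))
R=w["ee_rot"];print(np.degrees(np.arctan2(R[1,0],R[0,0])))
g=e+(d*0);h=(n-e)/np.linalg.norm((n-e)[:2]);g=e+h*.028;print("grip",g, "tool delta",R.T@(np.array([g[0],g[1],.064])-w["tcp_pos"]))
```

```text
hend tri [ 0.4008 -0.414   0.0791]
[ 0.3994 -0.4137  0.08  ] [ 0.4878 -0.3961  0.042 ] [ 0.5606 -0.3415  0.018 ] [ 0.5762 -0.4168  0.018 ] [ 0.5684 -0.3792  0.018 ] [ 0.4801 -0.3585  0.04  ] [ 0.4952 -0.4331  0.04  ]
11.551946552453371 0.1724687930984689
11.237924641406318 0.09014737290471891
11.462316403173528 0.09004884297661431
11.657551108006782 0.076843941528018
9.451096540688646
grip [ 0.4269 -0.4081  0.0699] tool delta [0.0022 0.0099 0.1852]
```

```bash
python3 nudge.py '[[0.002,0.01,0.034,-0.036,0.085],[0,0,0.034,0,0.085],[0,0,0.034,0,0.085],[0,0,0.034,0,0.06],[0,0,0.034,0,0.05],[0,0,0.034,0,0.04],[0,0,0,0,0.03],[0,0,0,0,0.0]]' 60 && python3 nudge.py '[[0,0,0,0,0],[0,0,0,0,0],[0,0,0,0,0],[0,0,0,0,0]]' 60
```

```text
clock: 2.05
tcp_pos: [0.4254, -0.4096, 0.0456]
ee_rot: [[0.981, 0.196, -0.001], [0.196, -0.981, 0.001], [-0.001, -0.001, -1.0]]
ft_force: [-1.1, 1.4, 1.6]
grip_width: 0.0168
grip_force: 0.3
clock: 2.45
tcp_pos: [0.4263, -0.4091, 0.046]
ee_rot: [[0.98, 0.198, 0.001], [0.198, -0.98, -0.001], [0.0, 0.001, -1.0]]
ft_force: [-1.0, 0.6, -0.7]
grip_width: 0.0152
grip_force: 60.1
```

```bash
cat > snapw.py <<'E'
import sys
from h import *
s=manip.sense();snap=manip.snapshot("wrist")
np.savez(f"pics/{sys.argv[1]}.npz",ee_rot=s["ee_rot"],tcp_pos=s["tcp_pos"],K=snap["K"],T_tool_cam=snap["T_tool_cam"])
cv2.imwrite(f"pics/{sys.argv[1]}.png",snap["image"][:,:,::-1])
E
python3 nudge.py '[[0,0,-0.03,0,0],[0,0,-0.03,0,0],[0,0,-0.03,0,0],[0,0,-0.03,0,0],[0,0,-0.03,0,0],[0,0,0,0,0],[0,0,0,0,0]]' 60; python3 snapw.py a1; python3 nudge.py '[[0,0,0,0,0],[0,0,0,0,0],[0,0,0,0,0],[0,0,0,0,0],[0,0,0,0,0]]' 20;python3 snapw.py a2
python3 -c "
import cv2
cv2.imwrite('pics/a.png',cv2.hconcat([cv2.imread('pics/a1.png')[:,120:],cv2.imread('pics/a2.png')[:,120:]]))"
```

```text
clock: 3.15
tcp_pos: [0.4262, -0.4089, 0.1957]
ee_rot: [[0.98, 0.198, 0.001], [0.198, -0.98, -0.001], [0.001, 0.001, -1.0]]
ft_force: [0.4, 0.9, -0.9]
grip_width: 0.0156
grip_force: 60.2
clock: 3.7
tcp_pos: [0.426, -0.4088, 0.195]
ee_rot: [[0.98, 0.198, -0.0], [0.198, -0.98, 0.0], [-0.0, -0.0, -1.0]]
ft_force: [0.0, -0.2, -2.2]
grip_width: 0.0152
grip_force: 60.2
```

View pics/a.png

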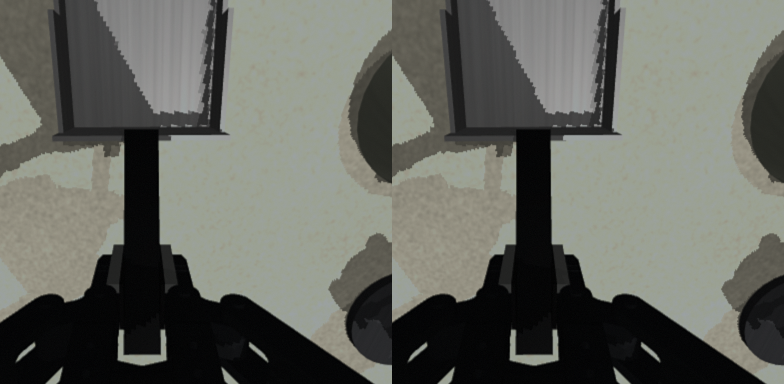

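Both halves look the same: the back wall sits at row 133 and the scoop is level. The grip force is still 60 N, so I'll change the opening command to get the new force applied.

```bash
cat > cmpw.py <<'E'
import cv2,sys,numpy as np
a=cv2.imread(f"pics/{sys.argv[1]}.png",0);b=cv2.imread(f"pics/{sys.argv[2]}.png",0)
T=a[100:150,165:350];r=cv2.matchTemplate(b[:,140:380],T,cv2.TM_CCOEFF_NORMED);_,m,_,l=cv2.minMaxLoc(r);print("match",m,"shift cols,rows",l[0]-25,l[1]-100)
E
python3 nudge.py '[[0,0,0,0,0.004],[0,0,0,0,0.004],[0,0,0,0,0.004],[0,0,0,0,0.004],[0,0,0,0,0.004],[0,0,0,0,0.004]]' 20;python3 snapw.py a3; python3 cmpw.py a1 a3
```

```text
clock: 4.35
tcp_pos: [0.4261, -0.4089, 0.1953]
ee_rot: [[0.98, 0.198, -0.0], [0.198, -0.98, -0.0], [-0.0, 0.0, -1.0]]
ft_force: [0.6, 0.6, -1.4]
grip_width: 0.0151
grip_force: 60.2
match 0.9893518686294556 shift cols,rows 0 0
```

```bash
python3 nudge.py '[[0,0,0.04,0,0.004],[0,0,0.04,0,0.004],[0,0,0.04,0,0.004],[0,0,0,0,0.004],[0,0,0,0,0.0155],[0,0,0,0,0]]' 20;python3 nudge.py '[[0,0,0,0,0],[0,0,0,0,0],[0,0,0,0,0]]' 20;python3 snapw.py a4; python3 cmpw.py a1 a4
```

```text
clock: 5.0
tcp_pos: [0.427, -0.4099, 0.0774]
ee_rot: [[0.98, 0.198, 0.002], [0.198, -0.98, -0.002], [0.001, 0.003, -1.0]]
ft_force: [1.0, -0.1, -0.7]
grip_width: 0.0151
grip_force: 22.7
clock: 5.3
tcp_pos: [0.4263, -0.4092, 0.0762]
ee_rot: [[0.98, 0.197, 0.001], [0.197, -0.98, -0.001], [0.001, 0.001, -1.0]]
ft_force: [-0.7, 0.3, -2.8]
grip_width: 0.0155
grip_force: 22.7
match 0.9517251253128052 shift cols,rows 0 0
```

```bash
python3 nudge.py '[[0,0,0,0,0],[0,0,-0.02,0,0],[0,0,-0.04,0.03,0],[0,0,-0.04,0.03,0],[0,0,-0.04,0.03,0],[0,0,-0.04,0.03,0],[0,0,-0.04,0.007,0]]' 60; python3 nudge.py '[[0.037,-0.0204,0,0,0],[0.037,-0.0204,0,0,0],[0.037,-0.0204,0,0,0],[0.037,-0.0204,0,0,0],[0.037,-0.0204,0,0,0],[0.037,-0.0204,0,0,0],[0.037,-0.0204,0,0,0],[0.037,-0.0204,0,0,0]]' 60;python3 nudge.py '[[0,0,0,0,0],[0,0,0,0,0]]';python3 snapw.py b1; python3 cmpw.py a1 b1; python3 -c "
import cv2
cv2.imwrite('pics/b1b.png',cv2.resize(cv2.imread('pics/b1.png'),(800,600),interpolation=cv2.INTER_CUBIC))"
```

```text
clock: 6.05
tcp_pos: [0.4258, -0.4086, 0.2971]
ee_rot: [[0.998, 0.071, -0.0], [0.071, -0.998, 0.0], [-0.0, -0.0, -1.0]]
ft_force: [0.5, -0.0, -2.1]
grip_width: 0.015
grip_force: 62.6
clock: 6.85
tcp_pos: [0.7107, -0.2236, 0.2951]
ee_rot: [[0.997, 0.072, -0.0], [0.072, -0.997, 0.0], [-0.0, -0.0, -1.0]]
ft_force: [-0.3, -1.0, -1.5]
grip_width: 0.0153
grip_force: 62.5
clock: 7.05
tcp_pos: [0.7099, -0.2241, 0.2945]
ee_rot: [[0.997, 0.073, -0.001], [0.073, -0.997, 0.0], [-0.001, -0.0, -1.0]]
ft_force: [-0.1, -0.7, -0.9]
grip_width: 0.015
grip_force: 62.6
match 0.6511121392250061 shift cols,rows 0 0
```

View pics/b1b.png

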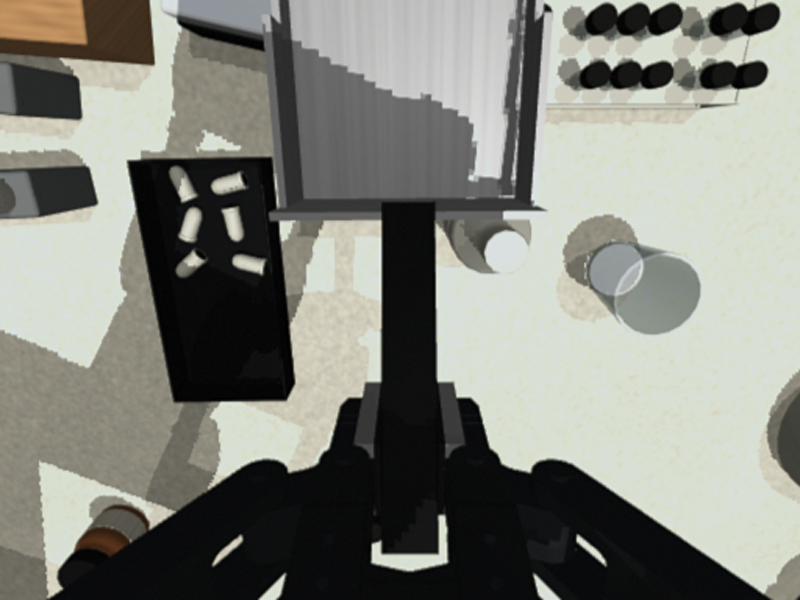

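The tray's rim corners are at (128,160), (272,157), (289,400) and (175,401), with six cuvettes in its far half. The scoop is still level, with the back wall at row 208.

Run:
```python
from h import *
np.set_printoptions(precision=4,suppress=True)
w=dict(np.load("pics/b1.npz"));v=wristview(w,w);k=1.5625
W={'++':(128,160),'+-':(272,157),'--':(289,400),'-+':(175,401)}
T={'++':(384,219),'+-':(431,217),'--':(438,313),'-+':(391,317)}
S={'++':(497,387),'+-':(473,438),'--':(364,379),'-+':(395,341)}
P={}
for c in W:
    P[c]=onz(v,np.array(W[c])/k,.035)
    print(c,P[c],tri([(v,np.array(W[c])/k),('scene',np.array(S[c])/k)]),tri([(v,np.array(W[c])/k),('top',np.array(T[c])/k)]))
ctr=sum(P.values())/4
for a,b in(('++','-+'),('+-','--')): d=P[a]-P[b];print(np.degrees(np.arctan2(d[1],d[0])),np.linalg.norm(d))
for a,b in(('++','+-'),('-+','--')): d=P[a]-P[b];print(np.degrees(np.arctan2(-d[0],d[1])),np.linalg.norm(d))
print(ctr)
for u in [(183,184),(230,183),(190,224),(233,223),(190,263),(249,264)]: print(onz(v,np.array(u)/k,.0105))
# scoop in hand: handle/back wall
R=w["ee_rot"]
for u,zt in[((409,202),.0),]:
    pass
for u in [(271,211),(547,209),(265,17),(551,12)]:
    X=onz(v,np.array(u)/k,w["tcp_pos"][2]-.045+.040);print("tool",R.T@(X-w["tcp_pos"]))
```

```text
++ [0.7624 0.0018 0.035 ] [ 0.7653 -0.0251  0.0862] [0.7626 0.0029 0.0333]
+- [ 0.7729 -0.1112  0.035 ] [ 0.7764 -0.1275  0.0971] [ 0.7726 -0.1045  0.0128]
-- [ 0.558  -0.1231  0.035 ] [ 0.5606 -0.1223  0.0427] [ 0.553  -0.121   0.0264]
-+ [ 0.5493 -0.0176  0.035 ] [ 0.5682 -0.0348  0.0658] [ 0.5434 -0.0149  0.0268]
5.202499886734048 0.21406156869233595
3.1732937172445888 0.21519482267051623
5.293576049929995 0.11340454984673762
4.759435440646055 0.10578775208778676
[ 0.6607 -0.0625  0.035 ]
[ 0.7443 -0.0291  0.0105]
[ 0.748  -0.0688  0.0105]
[ 0.7106 -0.0326  0.0105]
[ 0.7142 -0.0699  0.0105]
[ 0.6756 -0.0301  0.0105]
[ 0.6785 -0.0826  0.0105]
tool [ 0.0636 -0.0413  0.0049]
tool [0.0641 0.0405 0.0049]
tool [ 0.1142 -0.0383  0.0049]
tool [0.1152 0.037  0.0049]
```

```bash
python3 nudge.py '[[-0.0237,-0.0205,0,-0.009,0],[-0.0237,-0.0205,0,0,0],[-0.0237,-0.0205,0,0,0],[-0.0237,-0.0205,0,0,0],[-0.0237,-0.0205,0,0,0],[-0.0237,-0.0205,0,0,0],[-0.0237,-0.0205,0,0,0],[-0.0237,-0.0205,0,0,0]]'; python3 nudge.py '[[0,0,0.04,0,0],[0,0,0.04,0,0],[0,0,0.04,0,0],[0,0,0.04,0,0],[0,0,0.045,0,0],[0,0,0,0,0],[0,0,0,0,0]]'
python3 - <<'E'
from h import *
s=manip.sense();print(s["tcp_pos"])
S=manip.snapshot("scene")["image"][:,:,::-1];T=manip.snapshot("top")["image"][:,:,::-1]
c=lambda i,x,y,w,h:cv2.resize(i[y:y+h,x:x+w],(w*4,h*4),interpolation=cv2.INTER_CUBIC)
cv2.imwrite("pics/c1.png",cv2.hconcat([c(S,210,200,120,120),c(T,225,115,80,120)]))
E
```

```text
clock: 7.9
tcp_pos: [0.5055, -0.0767, 0.2956]
ee_rot: [[0.997, 0.079, 0.0], [0.079, -0.997, -0.0], [0.0, 0.0, -1.0]]
ft_force: [-0.4, 0.6, -1.0]
grip_width: 0.0146
grip_force: 62.5
clock: 8.6
tcp_pos: [0.5071, -0.0771, 0.0912]
ee_rot: [[0.997, 0.08, -0.001], [0.08, -0.997, 0.0], [-0.001, -0.0, -1.0]]
ft_force: [0.0, -1.0, -0.9]
grip_width: 0.0149
grip_force: 62.5
[ 0.50711274 -0.0770617   0.09117878]
```

View pics/c1.png

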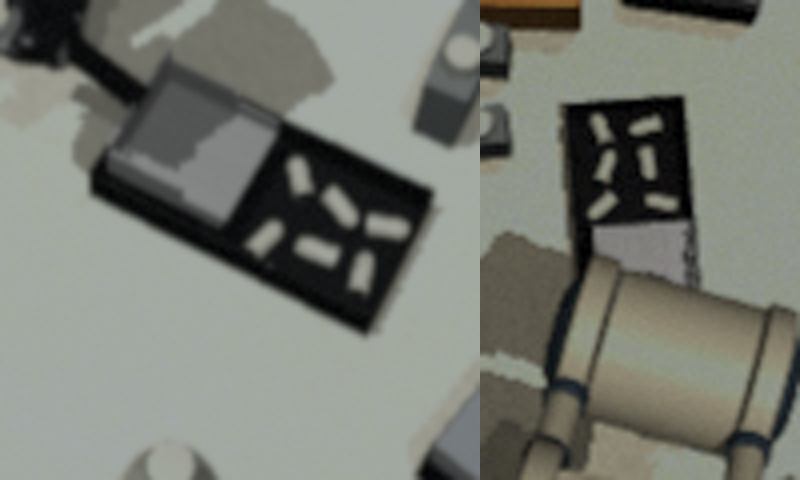

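The top crop shows the blade's front edge along (592,228)–(692,220) between tray sides at about 573 and 693, so it looks off-centre towards -y. I'll work out how much.

Run:
```python
from h import *
np.set_printoptions(precision=4,suppress=True)
t=lambda x,y:(225+(x-480)/4,115+y/4)
L=[onz('top',t(*p),.035) for p in((563,105),(568,165),(574,225))]
Rr=[onz('top',t(*p),.035) for p in((684,97),(688,160),(692,215))]
print(L,Rr)
z=.091-.045+.016
print("blade",onz('top',t(592,228),z-.014),onz('top',t(692,220),z-.014))
s=lambda x,y:(210+x/4,200+y/4)
print("scene blade front FL/FR",onz('scene',s(281,125),z),onz('scene',s(225,228),.048))
print("scene tray ++ +- -- ",onz('scene',s(433,190),.035),onz('scene',s(372,322),.035),onz('scene',s(93,182),.035))
sn=manip.sense();x=np.array(sn["ee_rot"])[:,0];g=sn["tcp_pos"]+x*.1485;print("pred nose",g,"FL",g+np.array([-x[1],x[0],0])*.042)
```

```text
[array([0.7587, 0.003 , 0.035 ]), array([ 0.7054, -0.0023,  0.035 ]), array([ 0.6524, -0.0084,  0.035 ])] [array([ 0.7675, -0.1033,  0.035 ]), array([ 0.7115, -0.1073,  0.035 ]), array([ 0.6629, -0.1113,  0.035 ])]
blade [ 0.6482 -0.0241  0.048 ] [ 0.6566 -0.1106  0.048 ]
scene blade front FL/FR [ 0.652  -0.0267  0.062 ] [ 0.6588 -0.1064  0.048 ]
scene tray ++ +- --  [0.7585 0.0022 0.035 ] [ 0.7713 -0.1031  0.035 ] [ 0.5623 -0.1234  0.035 ]
pred nose [ 0.6567 -0.0653  0.0931] FL [ 0.6533 -0.0234  0.0931]
```

```bash
python3 nudge.py '[[0.002,-0.005,0,-0.01,0],[0,0,0,0,0],[0,0,0.02,0,0],[0,0,0.012,0,0],[0,0,0.006,0,0],[0,0,0,0,0]]'; python3 nudge.py '[[0,0,0.003,0,0],[0,0,0,0,0],[0,0,0,0,0]]'
```

```text
clock: 9.3
tcp_pos: [0.5088, -0.0712, 0.0518]
ee_rot: [[0.996, 0.091, -0.001], [0.091, -0.996, 0.0], [-0.001, -0.0, -1.0]]
ft_force: [-0.3, -0.4, -1.7]
grip_width: 0.0144
grip_force: 62.5
clock: 9.6
tcp_pos: [0.5095, -0.0714, 0.0497]
ee_rot: [[0.996, 0.091, 0.001], [0.091, -0.996, -0.0], [0.001, 0.0, -1.0]]
ft_force: [0.1, -0.0, -1.4]
grip_width: 0.0151
grip_force: 62.8
```

```bash
python3 nudge.py '[[0,0,0.001,0,0],[0,0,0,0,0]]'; python3 nudge.py '[[0,0,0.001,0,0],[0,0,0,0,0]]'; python3 nudge.py '[[0,0,0.001,0,0],[0,0,0,0,0]]'
```

```text
clock: 9.8
tcp_pos: [0.5094, -0.0714, 0.0487]
ee_rot: [[0.996, 0.091, 0.001], [0.091, -0.996, -0.0], [0.001, 0.0, -1.0]]
ft_force: [-0.4, 0.2, 7.2]
grip_width: 0.0147
grip_force: 63.7
clock: 10.0
tcp_pos: [0.5095, -0.0714, 0.0478]
ee_rot: [[0.996, 0.091, 0.001], [0.091, -0.996, -0.0], [0.001, 0.0, -1.0]]
ft_force: [-2.0, -0.3, 10.6]
grip_width: 0.0149
grip_force: 64.1
clock: 10.2
tcp_pos: [0.5095, -0.0715, 0.0469]
ee_rot: [[0.996, 0.091, 0.001], [0.091, -0.996, -0.0], [0.001, 0.0, -1.0]]
ft_force: [-2.6, -0.1, 12.9]
grip_width: 0.0146
grip_force: 64.3
```

```bash
python3 nudge.py '[[0,0,-0.001,0,0],[0,0,0,0,0]]'; python3 nudge.py '[[0,0,-0.0005,0,0],[0,0,0,0,0]]'
```

```text
clock: 10.4
tcp_pos: [0.5096, -0.0715, 0.0477]
ee_rot: [[0.996, 0.091, 0.001], [0.091, -0.996, -0.0], [0.001, 0.0, -1.0]]
ft_force: [0.7, -1.1, 4.1]
grip_width: 0.0149
grip_force: 63.2
clock: 10.6
tcp_pos: [0.5092, -0.0714, 0.0478]
ee_rot: [[0.996, 0.091, 0.0], [0.091, -0.996, -0.0], [0.0, 0.0, -1.0]]
ft_force: [0.5, -0.1, 1.1]
grip_width: 0.015
grip_force: 63.0
```

```bash
python3 nudge.py '[[0.01,0,0,0,0],[0.011,0,0,0,0],[0.011,0,0,0,0],[0.011,0,0,0,0],[0.011,0,0,0,0],[0.011,0,0,0,0],[0.011,0,0,0,0],[0,0,0,0,0]]'
python3 - <<'E'
from h import *
S=manip.snapshot("scene")["image"][:,:,::-1];T=manip.snapshot("top")["image"][:,:,::-1]
c=lambda i,x,y,w,h:cv2.resize(i[y:y+h,x:x+w],(w*4,h*4),interpolation=cv2.INTER_CUBIC)
cv2.imwrite("pics/c2.png",cv2.hconcat([c(S,210,200,120,120),c(T,225,115,80,120)]))
E
```

```text
clock: 11.4
tcp_pos: [0.5863, -0.0644, 0.0478]
ee_rot: [[0.996, 0.091, 0.001], [0.091, -0.996, -0.0], [0.001, 0.0, -1.0]]
ft_force: [1.5, 0.2, 2.1]
grip_width: 0.0151
grip_force: 62.9
```

View pics/c2.png

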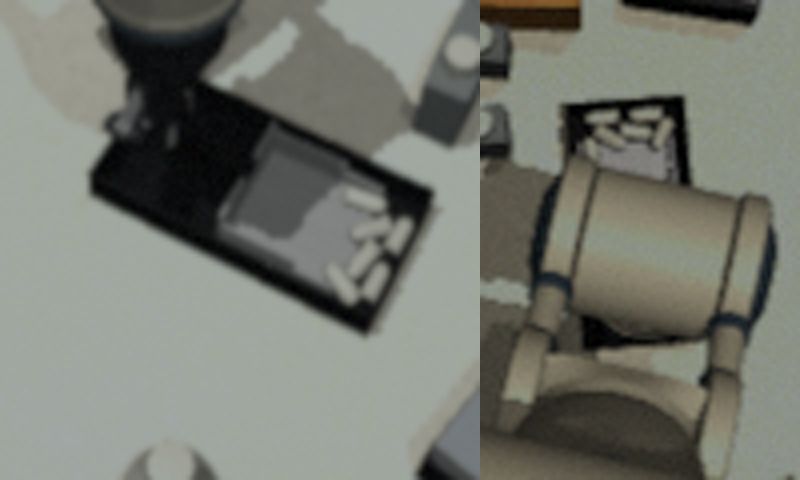

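The cuvettes are bunched at the far wall, around (370,245) in the scene crop, and the blade is centred. I'll push on gently.

```bash
python3 nudge.py '[[0.005,0,0,0,0],[0.005,0,0,0,0],[0.005,0,0,0,0],[0,0,0,0,0]]';python3 nudge.py '[[0.004,0,0,0,0],[0.003,0,0,0,0],[0,0,0,0,0]]';python3 nudge.py '[[0.003,0,0,0,0],[0,0,0,0,0]]'
```

```text
clock: 11.9
tcp_pos: [0.5999, -0.0631, 0.0478]
ee_rot: [[0.996, 0.091, -0.0], [0.091, -0.996, -0.0], [-0.0, 0.0, -1.0]]
ft_force: [1.1, -0.1, 2.4]
grip_width: 0.0149
grip_force: 63.0
clock: 12.2
tcp_pos: [0.6066, -0.0625, 0.0478]
ee_rot: [[0.996, 0.091, -0.0], [0.091, -0.996, 0.0], [-0.0, -0.0, -1.0]]
ft_force: [1.6, 0.3, 3.3]
grip_width: 0.0148
grip_force: 63.2
clock: 12.4
tcp_pos: [0.6096, -0.0621, 0.0478]
ee_rot: [[0.996, 0.091, -0.0], [0.091, -0.996, 0.0], [-0.0, -0.0, -1.0]]
ft_force: [0.4, -0.3, 4.0]
grip_width: 0.0147
grip_force: 63.3
```

```bash
python3 nudge.py '[[0.003,0,0,0,0],[0,0,0,0,0]]';python3 nudge.py '[[0.002,0,0,0,0],[0,0,0,0,0]]'
python3 - <<'E'
from h import *
S=manip.snapshot("scene")["image"][:,:,::-1];T=manip.snapshot("top")["image"][:,:,::-1]
c=lambda i,x,y,w,h,k:cv2.resize(i[y:y+h,x:x+w],(w*k,h*k),interpolation=cv2.INTER_CUBIC)
cv2.imwrite("pics/c3.png",cv2.hconcat([c(S,255,220,70,70,6),c(T,240,135,40,70,6)]))
E
```

```text
clock: 12.6
tcp_pos: [0.6126, -0.0619, 0.0478]
ee_rot: [[0.996, 0.091, -0.0], [0.091, -0.996, 0.0], [-0.0, -0.0, -1.0]]
ft_force: [0.6, 0.1, 4.1]
grip_width: 0.0149
grip_force: 63.3
clock: 12.8
tcp_pos: [0.6146, -0.0617, 0.0478]
ee_rot: [[0.996, 0.091, -0.0], [0.091, -0.996, 0.0], [-0.0, -0.0, -1.0]]
ft_force: [-0.3, -0.6, 4.9]
grip_width: 0.015
grip_force: 63.4
```

View pics/c3.png

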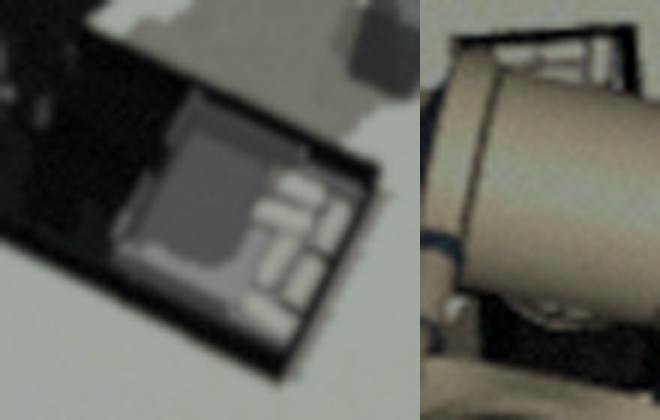

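All six cuvettes lie on the blade against the far wall: (300,190), (285,215), (330,225), (275,258), (305,280) and (270,312). Next I'll tip the nose up by pivoting on the heel.

```bash
python3 nudge.py '[[-0.0015,0,0.002,0,0],[-0.002,0,0.002,0,0],[-0.002,0,0.002,0,0],[0,0,0,0,0]]';python3 nudge.py '[[-0.002,0,0.002,0,0],[-0.002,0,0.002,0,0],[-0.002,0,0.002,0,0],[0,0,0,0,0]]'
```

```text
clock: 13.3
tcp_pos: [0.6094, -0.0623, 0.0419]
ee_rot: [[0.996, 0.091, 0.001], [0.091, -0.996, -0.0], [0.001, 0.0, -1.0]]
ft_force: [0.5, 0.6, 6.5]
grip_width: 0.0152
grip_force: 63.7
clock: 13.7
tcp_pos: [0.6036, -0.0629, 0.0359]
ee_rot: [[0.996, 0.091, 0.001], [0.091, -0.996, -0.0], [0.001, 0.0, -1.0]]
ft_force: [0.5, -0.4, 6.8]
grip_width: 0.0149
grip_force: 63.8
```

```bash
python3 nudge.py '[[-0.001,0,-0.004,0,0],[0,0,-0.01,0,0],[0,0,-0.02,0,0],[0,0,-0.03,0,0],[0,0,-0.03,0,0],[0,0,-0.02,0,0],[0,0,0,0,0]]' 80
python3 - <<'E'
from h import *
S=manip.snapshot("scene")["image"][:,:,::-1];w=manip.snapshot("wrist")["image"][:,:,::-1]
c=lambda i,x,y,w,h,k:cv2.resize(i[y:y+h,x:x+w],(w*k,h*k),interpolation=cv2.INTER_CUBIC)
cv2.imwrite("pics/c4.png",cv2.hconcat([c(S,230,170,120,128,3),cv2.resize(w[:,100:400],(300,384))]))
E
```

```text
clock: 14.4
tcp_pos: [0.6034, -0.0631, 0.1528]
ee_rot: [[0.996, 0.091, 0.004], [0.091, -0.996, -0.001], [0.004, 0.001, -1.0]]
ft_force: [-0.1, 0.4, -2.3]
grip_width: 0.0147
grip_force: 78.6
```

View pics/c4.png

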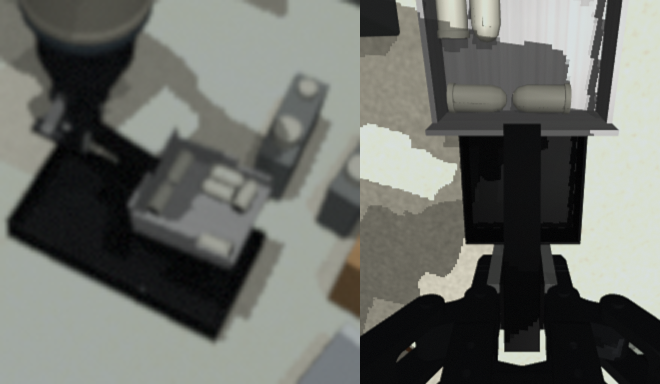

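All six cuvettes are in the raised scoop, and it is tipped back. One picture remains. From the earlier triangulation the door is open about 0.57 rad (top edge at y≈0.21, z≈0.192) and the analyser's front is at y≈0.30. I'll carry the scoop over and turn it to face the analyser.

```bash
python3 -c "
from bench import manip
print(manip.sense()['joint_positions'])"; python3 nudge.py '[[-0.005,-0.01,-0.01,0,0],[-0.01,-0.02,-0.015,0,0],[-0.01,-0.02,-0.015,0,0],[-0.01,-0.02,-0.015,0,0],[-0.01,-0.02,-0.015,0,0],[-0.009,-0.019,-0.01,0,0],[-0.004,-0.01,-0.01,0,0],[0,0,0,-0.05,0]]'; python3 nudge.py '[[0,0,0,-0.1,0],[0,0,0,-0.13,0],[0,0,0,-0.13,0],[0,0,0,-0.13,0],[0,0,0,-0.13,0],[0,0,0,-0.13,0],[0,0,0,-0.13,0],[0,0,0,-0.13,0]]'
```

```text
[-2.02592195e-01  5.52753238e-01  1.48941246e+00  7.32873651e-06
  1.09970800e+00  1.27742672e+00]
clock: 15.3
tcp_pos: [0.533, 0.0518, 0.2408]
ee_rot: [[0.99, 0.142, 0.0], [0.142, -0.99, 0.0], [0.0, -0.0, -1.0]]
ft_force: [0.5, -0.6, -3.0]
grip_width: 0.0147
grip_force: 78.6
clock: 16.1
tcp_pos: [0.5334, 0.0504, 0.2394]
ee_rot: [[0.403, 0.915, -0.001], [0.915, -0.403, -0.0], [-0.001, -0.001, -1.0]]
ft_force: [-0.7, -0.7, -2.9]
grip_width: 0.0148
grip_force: 78.5
```

```bash
python3 nudge.py '[[0,0,0,-0.13,0],[0,0,0,-0.13,0],[0,0,0,-0.12,0],[0,0,0,-0.077,0],[0,0,0,0,0],[0,0,0,0,0]]';python3 -c "
from bench import manip
import numpy as np
s=manip.sense();R=np.array(s['ee_rot']);print(s['joint_positions'],np.degrees(np.arctan2(R[1,0],R[0,0])))
H=np.array([.5245,.300]);a=np.radians(92.1);xa=np.array([np.cos(a),np.sin(a)]);ya=np.array([-xa[1],xa[0]]);d=np.array(s['tcp_pos'])[:2]-H;print('analyser',d@xa,d@ya)"
```

```text
clock: 16.7
tcp_pos: [0.5335, 0.0504, 0.2396]
ee_rot: [[-0.034, 0.999, -0.001], [0.999, 0.034, -0.0], [-0.0, -0.001, -1.0]]
ft_force: [0.3, 1.0, -2.5]
grip_width: 0.0148
grip_force: 78.5
[-1.72235646e-02  3.60270649e-01  1.55324482e+00 -6.86504390e-05
  1.22871564e+00 -5.15914934e-02] 91.97045847586001
analyser -0.2497671750255705 0.00010625035904323811
```

```bash
python3 nudge.py '[[0.01,0,-0.006,0,0],[0.015,0,0,0,0],[0.015,0,0,0,0],[0.012,0,0,0,0],[0.008,0,0,0,0],[0,0,0,0,0]]'; python3 nudge.py '[[0,0,-0.01,0,0],[0,0,-0.01,0,0],[0,0,-0.01,0,0],[0,0,0,0,0]]'
```

```text
clock: 17.3
tcp_pos: [0.5313, 0.1117, 0.2457]
ee_rot: [[-0.038, 0.999, -0.0], [0.999, 0.038, 0.0], [0.0, -0.0, -1.0]]
ft_force: [0.2, -1.1, -1.6]
grip_width: 0.0148
grip_force: 78.6
clock: 17.7
tcp_pos: [0.5324, 0.1101, 0.2777]
ee_rot: [[-0.036, 0.999, 0.003], [0.999, 0.036, 0.0], [0.0, 0.003, -1.0]]
ft_force: [-0.4, 0.3, -2.3]
grip_width: 0.0147
grip_force: 78.6
```

Now I'll raise it in small steps until it touches the console's underside.

```bash
python3 nudge.py '[[0,0,-0.005,0,0],[0,0,-0.005,0,0],[0,0,0,0,0]]'; python3 nudge.py '[[0.0005,0,-0.005,0,0],[0.0005,0,-0.004,0,0],[0,0,0,0,0]]'; python3 nudge.py '[[0.001,0,-0.004,0,0],[0.001,0,-0.004,0,0],[0,0,0,0,0]]'
```

```text
clock: 18.0
tcp_pos: [0.5318, 0.1103, 0.2864]
ee_rot: [[-0.037, 0.999, 0.001], [0.999, 0.037, 0.0], [0.0, 0.001, -1.0]]
ft_force: [0.3, 0.2, -2.8]
grip_width: 0.0143
grip_force: 78.6
clock: 18.3
tcp_pos: [0.5317, 0.1115, 0.2954]
ee_rot: [[-0.037, 0.999, 0.001], [0.999, 0.037, 0.0], [0.0, 0.001, -1.0]]
ft_force: [0.7, 0.0, -2.5]
grip_width: 0.0146
grip_force: 78.5
clock: 18.6
tcp_pos: [0.5314, 0.1134, 0.3032]
ee_rot: [[-0.037, 0.999, 0.0], [0.999, 0.037, -0.0], [-0.0, 0.0, -1.0]]
ft_force: [0.4, -0.3, -4.6]
grip_width: 0.0147
grip_force: 78.1
```

```bash
python3 nudge.py '[[0.001,0,-0.004,0,0],[0.001,0,-0.004,0,0],[0.0015,0,-0.004,0,0],[0.0015,0,-0.004,0,0],[0,0,0,0,0]]'; python3 nudge.py '[[0.002,0,-0.005,0,0],[0.002,0,-0.005,0,0],[0.003,0,-0.005,0,0],[0.003,0,-0.005,0,0],[0,0,0,0,0]]'; python3 snapw.py d1
```

```text
clock: 19.1
tcp_pos: [0.5314, 0.1186, 0.3194]
ee_rot: [[-0.037, 0.999, 0.001], [0.999, 0.037, 0.0], [0.0, 0.001, -1.0]]
ft_force: [-0.1, -1.1, -4.1]
grip_width: 0.0145
grip_force: 78.2
clock: 19.6
tcp_pos: [0.5311, 0.1288, 0.3396]
ee_rot: [[-0.037, 0.999, 0.001], [0.999, 0.037, 0.0], [0.0, 0.001, -1.0]]
ft_force: [0.4, -0.2, -3.2]
grip_width: 0.0145
grip_force: 78.3
```

```bash
cat > pitch.py <<'E'
import sys
from h import *
w=dict(np.load(f"pics/{sys.argv[1]}.npz"));im=cv2.imread(f"pics/{sys.argv[1]}.png",0).astype(int)
Tc=np.linalg.inv(w["T_tool_cam"]);K=w["K"]
def px(x,y,z,p):  # scoop pt
    g=np.array([x+.106,z-.064]);c,s=np.cos(p),np.sin(p);q=np.array([c*g[0]-s*g[1],s*g[0]+c*g[1]])
    P=Tc@np.array([q[0],y,-.019-q[1],1]);u=K@P[:3];return u[:2]/u[2]
for d in (15,10,5,0,-5,-10,-20,-30,-40):
    p=np.radians(d);print(d,"back top corners",px(-.0425,-.042,.04,p).round(),px(-.0425,.042,.04,p).round(),"heel",px(-.0425,.042,0,p).round(),"nose",px(.0425,.042,0,p).round())
E
python3 pitch.py d1
python3 - <<'E'
import cv2,numpy as np
im=cv2.GaussianBlur(cv2.imread("pics/d1.png"),(3,1),0)
for c in(205,220,300,320): print(c,[int(x) for x in im[60:200:3,c].mean(1)])
E
```

```text
15 back top corners [158. 131.] [364. 131.] heel [343. 101.] nose [ 376. -133.]
10 back top corners [162. 131.] [360. 131.] heel [339. 109.] nose [ 364. -102.]
5 back top corners [167. 133.] [355. 133.] heel [336. 117.] nose [354. -73.]
0 back top corners [171. 135.] [352. 135.] heel [333. 126.] nose [345. -48.]
-5 back top corners [174. 139.] [348. 139.] heel [330. 135.] nose [338. -25.]
-10 back top corners [177. 143.] [345. 143.] heel [328. 144.] nose [333.  -3.]
-20 back top corners [183. 153.] [339. 153.] heel [324. 163.] nose [324.  36.]
-30 back top corners [188. 165.] [335. 165.] heel [322. 182.] nose [317.  72.]
-40 back top corners [191. 178.] [331. 178.] heel [320. 201.] nose [313. 104.]
205 [135, 120, 129, 147, 157, 165, 165, 166, 167, 167, 168, 168, 169, 169, 170, 170, 169, 171, 155, 50, 96, 137, 161, 160, 79, 73, 64, 55, 93, 156, 188, 195, 195, 196, 194, 194, 195, 198, 197, 197, 191, 192, 197, 196, 198, 195, 196]
220 [158, 158, 147, 140, 140, 92, 91, 91, 80, 72, 72, 72, 71, 84, 89, 78, 69, 67, 95, 70, 99, 135, 156, 174, 82, 77, 67, 55, 92, 158, 187, 194, 196, 197, 195, 195, 199, 195, 196, 196, 196, 193, 196, 197, 195, 197, 198]
300 [99, 94, 76, 85, 97, 96, 97, 97, 96, 97, 98, 98, 98, 97, 98, 98, 97, 97, 98, 74, 89, 98, 105, 81, 78, 73, 68, 56, 67, 93, 186, 198, 200, 195, 199, 198, 198, 197, 197, 198, 198, 199, 197, 197, 199, 196, 198]
320 [77, 76, 77, 77, 76, 73, 71, 71, 71, 71, 71, 70, 71, 70, 70, 70, 71, 70, 70, 69, 69, 69, 69, 69, 69, 69, 69, 68, 65, 92, 186, 200, 198, 198, 197, 198, 199, 197, 197, 199, 197, 197, 197, 199, 200, 199, 199]
```

```bash
python3 nudge.py '[[0.003,0,-0.005,0,0],[0.003,0,-0.005,0,0],[0.004,0,-0.005,0,0],[0.004,0,-0.005,0,0],[0,0,0,0,0]]'; python3 nudge.py '[[0.004,0,-0.005,0,0],[0.005,0,-0.005,0,0],[0.005,0,-0.005,0,0],[0.005,0,-0.005,0,0],[0.005,0,-0.004,0,0],[0,0,0,0,0]]'; python3 snapw.py d2;  python3 - <<'E'
import cv2,numpy as np
im=cv2.GaussianBlur(cv2.imread("pics/d2.png"),(3,1),0)
for c in(205,220,300,315): print(c,[int(x) for x in im[60:240:3,c].mean(1)])
E
```

```text
clock: 20.15
tcp_pos: [0.5306, 0.143, 0.3597]
ee_rot: [[-0.038, 0.999, 0.001], [0.999, 0.038, 0.0], [0.0, 0.001, -1.0]]
ft_force: [0.1, -1.0, -3.4]
grip_width: 0.0145
grip_force: 79.0
clock: 20.75
tcp_pos: [0.5295, 0.167, 0.3834]
ee_rot: [[-0.038, 0.999, 0.001], [0.999, 0.038, 0.0], [0.0, 0.001, -1.0]]
ft_force: [0.5, -1.8, -4.0]
grip_width: 0.0145
grip_force: 81.1
205 [132, 47, 17, 15, 16, 16, 15, 14, 6, 112, 121, 119, 117, 87, 76, 60, 62, 62, 59, 44, 43, 46, 42, 43, 42, 43, 43, 44, 43, 43, 43, 43, 43, 45, 44, 45, 43, 48, 61, 79, 50, 50, 49, 77, 95, 212, 223, 220, 222, 222, 223, 222, 223, 224, 224, 222, 220, 221, 222, 223]
220 [133, 29, 19, 18, 18, 19, 18, 15, 7, 129, 127, 126, 123, 121, 119, 123, 136, 12, 12, 20, 134, 168, 183, 193, 178, 152, 103, 137, 136, 78, 78, 79, 79, 79, 79, 79, 79, 78, 89, 134, 51, 51, 49, 50, 48, 211, 221, 222, 223, 223, 225, 223, 223, 222, 225, 225, 223, 222, 223, 225]
300 [57, 10, 10, 10, 11, 10, 8, 5, 92, 120, 130, 128, 123, 111, 100, 125, 119, 102, 86, 95, 95, 94, 94, 95, 95, 95, 94, 94, 77, 76, 76, 76, 76, 77, 76, 77, 76, 76, 79, 85, 51, 51, 50, 50, 49, 217, 222, 224, 223, 224, 223, 225, 224, 224, 223, 225, 223, 223, 223, 161]
315 [29, 10, 10, 11, 10, 10, 7, 3, 46, 46, 50, 74, 78, 63, 56, 59, 62, 56, 59, 60, 70, 72, 77, 73, 79, 70, 72, 70, 85, 83, 80, 77, 79, 76, 75, 74, 81, 78, 77, 77, 51, 52, 57, 65, 62, 216, 222, 224, 226, 225, 225, 225, 224, 225, 224, 226, 224, 222, 225, 110]
```

```bash
python3 nudge.py '[[0.005,0,-0.003,0,0],[0.005,0,-0.003,0,0],[0.005,0,-0.003,0,0],[0.005,0,-0.003,0,0],[0,0,0,0,0],[0,0,0,0,0],[0,0,0,0,0]]'; python3 snapw.py d3;python3 - <<'E'
from h import *
S=manip.snapshot("scene")["image"][:,:,::-1]
c=lambda i,x,y,w,h,k:cv2.resize(i[y:y+h,x:x+w],(w*k,h*k),interpolation=cv2.INTER_CUBIC)
w=cv2.imread("pics/d3.png")
cv2.imwrite("pics/d3v.png",cv2.hconcat([c(S,235,70,110,150,3)[:450],c(w,150,40,225,225,2)]))
E
```

```text
clock: 21.5
tcp_pos: [0.5287, 0.1864, 0.3948]
ee_rot: [[-0.037, 0.999, 0.0], [0.999, 0.037, 0.0], [0.0, 0.0, -1.0]]
ft_force: [0.2, -1.6, -3.0]
grip_width: 0.0147
grip_force: 82.1
```

View pics/d3v.png

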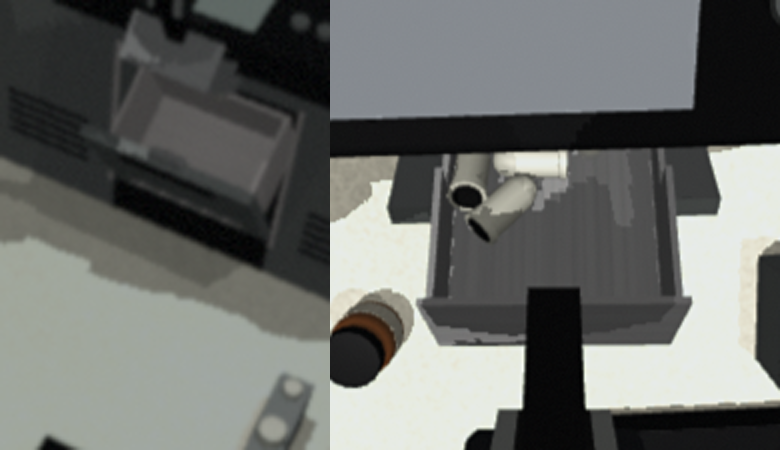

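The wrist crop shows the cuvettes still in the tilted scoop, bunched at (500,190) under the console's front edge, which is holding them in. The scene crop shows the pocket is empty. The grip holds the tilt, so dropping straight down should free them over the mouth.

```bash
cp pics/d3.npz pics/d3keep.npz; python3 -c "
from h import *
cv2.imwrite('pics/s1.png',manip.snapshot('scene')['image'][:,:,::-1])"; python3 nudge.py '[[0,0,0.045,0,0],[0,0,0.012,0,0],[0,0,0,0,0],[0,0,0,0,0],[0,0,0,0,0],[0,0,0,0,0]]'; python3 snapw.py d4
python3 - <<'E'
from h import *
S=manip.snapshot("scene")["image"][:,:,::-1];cv2.imwrite("pics/s2.png",S)
a=cv2.imread("pics/s1.png");
# brightness ascii of pocket area
for n,i in(("before",a),("after",S)):
    g=cv2.cvtColor(np.ascontiguousarray(i),cv2.COLOR_BGR2GRAY)[90:142,265:340:1]
    print(n);[print(''.join(' .:-=+*#%@'[min(9,int(v)//22)] for v in r)) for r in g[::2]]
w=cv2.cvtColor(cv2.imread("pics/d4.png"),cv2.COLOR_BGR2GRAY)[80:230:4,180:360:2]
print("wrist");[print(''.join(' .:-=+*#%@'[min(9,int(v)//25)] for v in r)) for r in w]
E
```

```text
clock: 22.25
tcp_pos: [0.5292, 0.1864, 0.339]
ee_rot: [[-0.037, 0.999, 0.002], [0.999, 0.037, 0.001], [0.0, 0.002, -1.0]]
ft_force: [-0.7, -0.3, -2.6]
grip_width: 0.0143
grip_force: 82.0
before
.......::::::::---==--=--------------------::....                          
.......::::....::-------------------------:::::::.                         
.......::::....:----:::-------------------::::::..                         
.......::::...:------::::::--------------:::::::::.....                    
.......:-:...:--------::::::::::--------::::::::::..........               
......::::..:----------::::::::::::::--::::::::::................          
......::::.:----------------::::::::::::::::::----::..................     
......:::::----------:--=====-----::::::::--::::::-----::..................
......::-:--------------==========----:::----::::::::::-----::... ....:....
......::---------------================------:::::::::::::::-----::..::::..
......:-----:---------=================---------::::::::::::::::---..:::...
::::..:----------:----=================-----=====----::::::::::---::::
[... 5815 characters left out ...]
:::::::              ::::::::::::::::::::-----#@@@@@@@@@@@@@@@@
**@@@@@@@@+========:::::::::::::::              ::::::::----------------#@@@@@@@@@@@@@@@@@
**#@@@@@@@@*==========---=======:-              :----------------------#@@@@@@@@@@@@@@@@@@
***@@@@@@@@@*==============+++++**.             =#################%%%%%@@@@@@@@@@@@@@@@@@@
+*@@@@@@@@@@@@@@@@@@@@@@@@@@@@@@@@.             +@@@@@@@@@@@@@@@@@@@@@@@@@@@@@@@@@@@@@@@@@
*@@@@@@@@@@@@@@@@@@@@@@@@@@@@@@@@@              =@@@@@@@@@@@@@@@@@@@@@@@@@@@@@@@@@@@@@@@@@
@@@@@@@@@@@@@@@@@@@@@@@@@@@@@@@@@@              -@@@@@@@@@@@@@@@@@@@@@@@@@@@@@@@@@@@@@@@@@
@@@@@@@@@@@@@@@@@@@@@@@@@@@@@@@@@%              :@@@@@@@@@@@@@@@@@@@@@@@@@@@@@@@@@@@@@@@@@
```

The visible part of the scoop is now empty. I'll shake it once, then check from a spot clear of the console.

```bash
python3 nudge.py '[[0,0,-0.012,0,0],[0,0,0.012,0,0],[0,0,-0.012,0,0],[0,0,0.012,0,0],[0,0,-0.01,0,0],[-0.015,0,-0.005,0,0],[-0.01,0,-0.005,0,0],[0,0,0,0,0]]'; python3 snapw.py d5; python3 pitch.py d5 | tail -3
python3 - <<'E'
from h import *
w=cv2.cvtColor(cv2.imread("pics/d5.png"),cv2.COLOR_BGR2GRAY)[60:230:4,180:360:2]
print("wrist");[print(''.join(' .:-=+*#%@'[min(9,int(v)//25)] for v in r)) for r in w]
E
```

```text
clock: 23.15
tcp_pos: [0.5301, 0.1598, 0.3589]
ee_rot: [[-0.035, 0.999, 0.002], [0.999, 0.035, -0.0], [-0.0, 0.002, -1.0]]
ft_force: [-0.4, -0.1, -1.4]
grip_width: 0.0145
grip_force: 82.2
-20 back top corners [183. 153.] [339. 153.] heel [324. 163.] nose [324.  36.]
-30 back top corners [188. 165.] [335. 165.] heel [322. 182.] nose [317.  72.]
-40 back top corners [191. 178.] [331. 178.] heel [320. 201.] nose [313. 104.]
wrist
                                                                                          
                                                                                          
                                                                              ...:----====
                   .....::::::::::::::::::::::-:-:-:::::::::::::::::::::..::::==:++++**+++
:-:::::...........:::::::::::::::::::::::::::::::::::::::::::::::::::::::..::-=-::++++++++
:--:::......:....:::::::::::::::::::::::::::::::::::::::::::::::::::::::::.::==::::+++++++
.--:::...:.......::::::::::::::::::::::::::::::::::::::::::::::::::::::::::.:==::::=++++++
.:--:...........::::::::::::::::
[... 2543 characters left out ...]
:::::::              :::::::::::::::::::::::::*@%%%@%%%%%%%%@%%
+%@%%%%@%%=======:::::::::::::::::              ::::::::::::::::::::::::*@%@%%@%%%%@%%%%%%
%%%%%%%@%%%=::::::::::::::::::::::              :::::::::::::::::::::::*@%%%%@@@@%@%%@%@%%
%%%%%%%%%%%@*=======------=+++++++.             =****************#%#%#%@%%@%%%%@@%@@@%@%%%
%%%%%%%%@%%%%%%%%%%%%%%%%%%%%%%%@@.             =@@%@%%@%%%%%%%%@%@%@%%%%%%%@@@%@%%%%%@%%%
%%%%%%%%%%@%%@%%%@%%%%%%%@%%%@@%%@              -@%%%%%%%%%%%%@@%%%%%@@%%%%%%%@%%@%%%%%@%%
%%%%%%%%%%%@%%%%%@%@%%%%%%%%%%%%@@              -@@%%%%%%%%%%%%%%%%%%%@%%%%%@%%%@%@@%%%@@@
%%%%@%%%%%%%%%%%%%@%%@%%%%%%%%%%@#              :@%%%%%%%%%%%@@%%%%%%%%%%@%%@@%%%%@%%%%%@%
```

The scoop is empty. I'll back away and compare the pocket region in the scene view with the first image.

```bash
python3 nudge.py '[[-0.015,0,-0.01,0,0],[-0.03,0,-0.01,0,0],[-0.03,0,0,0,0],[-0.03,0,0,0,0],[-0.015,0,0,0,0],[0,0,0,0,0]]'
python3 - <<'E'
from h import *
S=manip.snapshot("scene")["image"][:,:,::-1];cv2.imwrite("pics/s3.png",S)
a=cv2.imread("pics/scene0.png")
for n,i in(("before",a),("after",S)):
    g=cv2.cvtColor(np.ascontiguousarray(i),cv2.COLOR_BGR2GRAY)[84:140,262:340]
    print(n,g.max());[print(''.join(' .:-=+*#%@'[min(9,int(v)//22)] for v in r)) for r in g[::2]]
H=np.array([.5245,.30]);c=np.cos(np.radians(92.1));sn=np.sin(np.radians(92.1))
for x,y,z in((0,0,.09),(.01,.05,.09),(.01,-.05,.09),(-.09,0,.192)):
    print((x,y,z),proj('scene',[H[0]+c*x-sn*y,H[1]+sn*x+c*y,z]))
E
```

```text
clock: 23.8
tcp_pos: [0.5341, 0.0396, 0.378]
ee_rot: [[-0.035, 0.999, 0.0], [0.999, 0.035, -0.0], [-0.0, 0.0, -1.0]]
ft_force: [0.6, -0.1, -2.2]
grip_width: 0.0148
grip_force: 82.2
before 171
::::::.::.::-::::.:.:.......                                .     .  .       .
::.:.:::::::-:....::...::::.....                                              
:::::::.::::-:........:.:.:::::......                                  .   . .
::::::..::::-:.....::---::::...:.:.::......                                 . 
:::::.:.::::-:....:----------::......:..:.:.....                              
::::::.::::--:...::-----:::------::....:::::.........                         
::::::.::::-::...:-------:::::::----------:::::::::.::....                    
:::::::::::-::..:---------::::::::::::--:::----::...:.:::.......              
:::::::::::-::.:-----------::::::::::::::::-::--::..........::......          
:::::.:::::-:::-----------------:::::::::::::::------::.........:::.......    
:::::::::::-:--------------======----:::::::::::::::------::........:.::......
:::::::::::-=*+=----------============-
[... 3007 characters left out ...]
=++======================+*+--------:...:..:
-----------------:.......    ..::-===+++++================+*+-----::-::......:
-----------------::::..........   ..:---==+++++===--=====+*+-----::::::.:.:...
----------------:::::::::..........   ...:-==++++++=====+*+=----::::::......::
----------------:::::::..:::::.........    .::-=-=-=====++-----::.:::.....::::
---------------:::::::::::. ...::::...............:::::--::---::..:::......:::
+==-----------:::::::::::.      ..:::::................::::::::..::::...::::::
(0, 0, 0.09) [301.1939759  130.82332427]
(0.01, 0.05, 0.09) [288.87611321 122.66789452]
(0.01, -0.05, 0.09) [316.81982261 135.1359702 ]
(-0.09, 0, 0.192) [289.93873851 126.16635906]
```

The line of sight shows the pocket floor is hidden behind the panel from the scene view, so that check tells me nothing. The scoop is empty, though, and it emptied over the mouth. Next I'll set the scoop's pitch against the bench, level and then nose-up, so I can push the door with it.

```bash
python3 nudge.py '[[0,0,0.03,0,0],[0,0,0.045,0,0],[0,0,0.05,0,0],[0,0,0.05,0,0],[0,0,0.035,0,0],[0,0,0.015,0,0],[0,0,0,0,0]]'; python3 nudge.py '[[0,0,0.01,0,0],[0,0,0.01,0,0],[0,0,0.01,0,0],[0,0,0.01,0,0],[0,0,0.01,0,0],[0,0,0,0,0]]'
```

```text
clock: 24.55
tcp_pos: [0.5328, 0.0424, 0.1508]
ee_rot: [[-0.038, 0.999, -0.004], [0.999, 0.038, 0.0], [0.001, -0.004, -1.0]]
ft_force: [-0.9, -0.2, -1.0]
grip_width: 0.0147
grip_force: 82.0
clock: 25.15
tcp_pos: [0.5345, 0.0414, 0.1023]
ee_rot: [[-0.037, 0.999, 0.001], [0.999, 0.037, 0.0], [0.0, 0.001, -1.0]]
ft_force: [-0.0, 0.8, 2.5]
grip_width: 0.0141
grip_force: 77.9
```

```bash
python3 nudge.py '[[0,0,0.01,0,0],[0,0,0.01,0,0],[0,0,0.01,0,0],[0,0,0.01,0,0],[0,0,0.01,0,0],[0,0,0.006,0,0],[0,0,0,0,0]]'; python3 nudge.py '[[-0.003,0,0.005,0,0],[-0.003,0,0.005,0,0],[-0.003,0,0.005,0,0],[-0.004,0,0.005,0,0],[-0.004,0,0.004,0,0],[0,0,0,0,0]]'; python3 snapw.py e1
python3 - <<'E'
from h import *
w=cv2.cvtColor(cv2.imread("pics/e1.png"),cv2.COLOR_BGR2GRAY)[90:170:3,150:370:3]
[print(''.join(' .:-=+*#%@'[min(9,int(v)//25)] for v in r),90+3*i) for i,r in enumerate(w)]
E
python3 pitch.py e1 | head -5
```

```text
clock: 25.85
tcp_pos: [0.5343, 0.0415, 0.0465]
ee_rot: [[-0.037, 0.999, 0.0], [0.999, 0.037, 0.0], [0.0, 0.0, -1.0]]
ft_force: [1.0, 2.2, 4.9]
grip_width: 0.0147
grip_force: 78.4
clock: 26.45
tcp_pos: [0.5353, 0.0241, 0.0228]
ee_rot: [[-0.036, 0.999, 0.001], [0.999, 0.036, 0.0], [0.0, 0.001, -1.0]]
ft_force: [0.5, -1.2, 8.2]
grip_width: 0.0142
grip_force: 81.1
===::.....::::::::::::::::----=------------------------------:::-.....--=* 90
===::......::::::::::::::::----------------------------------:::-.....--+* 93
===::......:::::::::::::::::---------------------------------::-:.....--++ 96
===-::.....:::::::::::::::::---------------------------------::-:.....--++ 99
===-::.....:::::::::::::::::--------------------------------::::......--++ 102
====::.....:::::::::::::::::::------------------------------::::.....:-=++ 105
====::.....::::::::::::::::::::::::::::::::::::::::::::::::::::::....--+++ 108
====::....:::::::::::::::::::::::::::::::::::::::::::::::::::::::....--++* 111
====-::...::::::::::::::::::::::::::::::::::::::::::::::::::::::::...--++* 114
=====::..:::::::::::::::::::::
[... 1083 characters left out ...]
========================             +++++++++***++++++++++++++++++ 159
===============================             ++++++++++**++++++**++++++++++ 162
===============================             ++++++++++*+++++++**+++++++++* 165
===============================             ++++++**+**+++++++**+++++++++* 168
15 back top corners [158. 131.] [364. 131.] heel [343. 101.] nose [ 376. -133.]
10 back top corners [162. 131.] [360. 131.] heel [339. 109.] nose [ 364. -102.]
5 back top corners [167. 133.] [355. 133.] heel [336. 117.] nose [354. -73.]
0 back top corners [171. 135.] [352. 135.] heel [333. 126.] nose [345. -48.]
-5 back top corners [174. 139.] [348. 139.] heel [330. 135.] nose [338. -25.]
```

```bash
python3 nudge.py '[[-0.004,0,0.004,0,0],[-0.004,0,0.004,0,0],[0,0,0,0,0]]'; python3 nudge.py '[[0,0,0,0,0],[0,0,0,0,0],[-0.005,0,-0.01,0,0],[-0.01,0,-0.03,0,0],[-0.01,0,-0.04,0,0],[-0.01,0,-0.04,0,0],[0,0,-0.03,0,0],[0,0,0,0,0]]' 120; python3 snapw.py e2
python3 - <<'E'
from h import *
w=cv2.cvtColor(cv2.imread("pics/e2.png"),cv2.COLOR_BGR2GRAY)[78:160:3,150:370:3]
[print(''.join(' .:-=+*#%@'[min(9,int(v)//25)] for v in r),78+3*i) for i,r in enumerate(w)]
s=manip.sense()
H=np.array([.5245,.300]);a=np.radians(92.1);xa=np.array([np.cos(a),np.sin(a)]);ya=np.array([-xa[1],xa[0]]);d=np.array(s['tcp_pos'])[:2]-H;print('analyser',d@xa,d@ya)
E
```

```text
clock: 26.8
tcp_pos: [0.5355, 0.0162, 0.0149]
ee_rot: [[-0.037, 0.999, 0.001], [0.999, 0.037, 0.0], [0.0, 0.001, -1.0]]
ft_force: [-0.4, -1.9, 9.3]
grip_width: 0.0149
grip_force: 81.6
clock: 27.6
tcp_pos: [0.5382, -0.0194, 0.1691]
ee_rot: [[-0.037, 0.999, 0.007], [0.999, 0.037, -0.001], [-0.001, 0.007, -1.0]]
ft_force: [-0.4, 1.3, -2.3]
grip_width: 0.0137
grip_force: 117.6
:::......:::+****++*+****+****######**####**#*#-------==------:::::.....:= 78
=::......:::-****++*+****+***#######**####**#*--------=-------::::......-- 81
*::......:::-****++++****+***#######**####**#+--------==--=---::::......-= 84
%::......::::+***++++****+**########**####**#+-=------=---=--::::-......-- 87
+::......::::+***+++++***++#########**####**#==-------==--=--:::::......-- 90
#-*-......:::+***+++++***++#########**####**#=--------=---=--:::::.....:-= 93
%-++......:::+****++++****+##*######**#*##***=-=------=---=--:::-......--+ 96
%==*......:::---------------------------------::::::-::::::-:::::......--* 99
%=-*:....:::---------------------------------------------------:::.....=-* 102
%=-*-....:::---------
[... 832 characters left out ...]
---------=* 135
%@+----------------------:-----...          .-------:::::::--------------* 138
%%-----------------------------...          .----------------------------* 141
%%++*+*++****++*****++**+*+++*+..           :----------------------------+ 144
%%*****************************.            -============================* 147
%%%%%%%%%%%%%%%%%@%%%@%%%@@%@%@             =***+***********+********+**** 150
%%%%%%%%%%%%%%%%%%%@@%%%%@@%@@@             =+**+**************+********** 153
%%%%%%%%%%%%%@%%@@@@@%%%%%@@@@@             *+**********++**************** 156
%%%%%@%%%%%%%@%@@@@@@%%%%%%@@@@             @************+++************** 159
analyser -0.31924150613006996 -0.0009656008860142942
```

```bash
python3 nudge.py '[[0.015,0,0,0,0],[0.02,0,0,0,0],[0.02,0,0,0,0],[0.012,0,0,0,0],[0.008,0,-0.001,0,0],[0.008,0,-0.001,0,0],[0,0,0,0,0]]'; python3 nudge.py '[[0.008,0,-0.002,0,0],[0.008,0,-0.003,0,0],[0.008,0,-0.003,0,0],[0,0,0,0,0]]'
```

```text
clock: 28.35
tcp_pos: [0.5331, 0.065, 0.1667]
ee_rot: [[-0.038, 0.999, -0.0], [0.999, 0.038, 0.0], [0.0, -0.0, -1.0]]
ft_force: [-0.3, -0.9, -1.1]
grip_width: 0.0135
grip_force: 117.5
clock: 28.75
tcp_pos: [0.5325, 0.0894, 0.1753]
ee_rot: [[-0.038, 0.999, 0.001], [0.999, 0.038, 0.0], [0.0, 0.001, -1.0]]
ft_force: [0.6, 0.3, -1.3]
grip_width: 0.0136
grip_force: 117.5
```

```bash
python3 nudge.py '[[0.008,0,-0.002,0,0],[0.008,0,-0.002,0,0],[0,0,0,0,0]]'; python3 nudge.py '[[0.006,0,-0.001,0,0],[0.006,0,-0.001,0,0],[0,0,0,0,0]]';python3 - <<'E'
from h import *
S=manip.snapshot("scene")["image"][:,:,::-1];cv2.imwrite("pics/s4.png",S)
g=cv2.cvtColor(np.ascontiguousarray(S),cv2.COLOR_BGR2GRAY)[84:150,250:340]
[print(''.join(' .:-=+*#%@'[min(9,int(v)//22)] for v in r)) for r in g[::2]]
H=np.array([.5245,.30]);c=np.cos(np.radians(92.1));sn=np.sin(np.radians(92.1))
for x,y,z in((0,.09,.218),(0,-.09,.218),(-.09,.09,.192),(-.09,-.09,.192),(-.03,-.09,.215)):
    print((x,y,z),proj('scene',[H[0]+c*x-sn*y,H[1]+sn*x+c*y,z])-[250,84])
E
```

```text
clock: 29.05
tcp_pos: [0.5318, 0.1054, 0.1791]
ee_rot: [[-0.038, 0.999, 0.0], [0.999, 0.038, 0.0], [0.0, 0.0, -1.0]]
ft_force: [0.3, -0.9, -1.2]
grip_width: 0.0135
grip_force: 117.5
clock: 29.35
tcp_pos: [0.5313, 0.1171, 0.1809]
ee_rot: [[-0.037, 0.999, 0.0], [0.999, 0.037, 0.0], [0.0, 0.0, -1.0]]
ft_force: [-0.6, -0.3, -1.5]
grip_width: 0.0135
grip_force: 117.5
:....:::::::-----::::-------------------------::                                          
......:::::-----------------------------------:.                                          
.....:--::------------------------------------:..                                         
....::--::------------------------------------::......                                    
.....:-:::::-----------------------------------:::..........                              
.:...::--:--------------------------------------::::::...........                         
......:-------------------------------------------:::::::::............                   
....:..:--------------------------------------:----:::::::::::::...........               
.......
[... 1797 characters left out ...]
..::::....:::::
==============-:...                          .............::::--:::.........:-::...:::....
==============-:.::                                    ........:::::........:-:....:::....
==============-:.:.     ..         .::.                   .................:-::::.:::.....
-=============-:...    .::.   .::.:-=+===-:.                    ..........::-:::::::......
-==============-:.     .::.  .:---======++++=:.                     ......:-::::::::......
(0, 0.09, 0.218) [28.7392399   4.89325934]
(0, -0.09, 0.218) [84.23620195 28.26702916]
(-0.09, 0.09, 0.192) [12.70673208 29.94607731]
(-0.09, -0.09, 0.192) [68.48773308 54.97763531]
(-0.03, -0.09, 0.215) [79.38795358 35.61809881]
```

The panel has followed the nose and is nearly shut. Next I'll push through the catch.

```bash
python3 nudge.py '[[0.005,0,-0.001,0,0],[0.004,0,0,0,0],[0,0,0,0,0]]'; python3 nudge.py '[[0.004,0,0,0,0],[0.003,0,0,0,0],[0,0,0,0,0]]'; python3 nudge.py '[[0.003,0,0,0,0],[0.002,0,0,0,0],[0,0,0,0,0]]'
```

```text
clock: 29.7
tcp_pos: [0.531, 0.1256, 0.1818]
ee_rot: [[-0.037, 0.999, 0.0], [0.999, 0.037, -0.0], [-0.0, 0.0, -1.0]]
ft_force: [-0.3, -1.9, -1.2]
grip_width: 0.0137
grip_force: 117.5
clock: 30.0
tcp_pos: [0.5308, 0.1319, 0.1818]
ee_rot: [[-0.037, 0.999, 0.0], [0.999, 0.037, -0.001], [-0.001, 0.0, -1.0]]
ft_force: [1.7, -6.4, -0.8]
grip_width: 0.0133
grip_force: 117.6
clock: 30.3
tcp_pos: [0.5305, 0.1376, 0.1818]
ee_rot: [[-0.037, 0.999, 0.0], [0.999, 0.037, 0.0], [0.0, 0.0, -1.0]]
ft_force: [-0.4, -1.5, -1.4]
grip_width: 0.0137
grip_force: 117.6
```

```bash
python3 nudge.py '[[0.002,0,0,0,0],[0.002,0,0,0,0],[0,0,0,0,0]]'; python3 nudge.py '[[0.002,0,0,0,0],[0.002,0,0,0,0],[0,0,0,0,0]]'; python3 nudge.py '[[0.002,0,0,0,0],[0,0,0,0,0]]'
```

```text
clock: 30.6
tcp_pos: [0.5311, 0.1388, 0.1819]
ee_rot: [[-0.037, 0.999, 0.001], [0.999, 0.037, -0.005], [-0.005, 0.001, -1.0]]
ft_force: [5.2, -28.6, -1.2]
grip_width: 0.0136
grip_force: 117.6
clock: 30.9
tcp_pos: [0.5316, 0.1395, 0.1819]
ee_rot: [[-0.037, 0.999, 0.002], [0.999, 0.037, -0.01], [-0.01, 0.001, -1.0]]
ft_force: [9.9, -60.0, -1.0]
grip_width: 0.0136
grip_force: 117.7
clock: 31.1
tcp_pos: [0.5316, 0.1399, 0.1818]
ee_rot: [[-0.037, 0.999, 0.002], [0.999, 0.037, -0.012], [-0.012, 0.001, -1.0]]
ft_force: [10.7, -75.8, -1.6]
grip_width: 0.0137
grip_force: 117.7
```

The door is hard against its stop and the bump was passed. I'll retract and lay the scoop down.

```bash
python3 nudge.py '[[-0.02,0,0,0,0],[-0.04,0,0.01,0,0],[-0.04,0,0.03,0,0],[-0.02,0,0.04,0,0],[0,0,0.04,0,0],[0,0,0.03,0,0],[0,0,0,0,0]]'; python3 nudge.py '[[0,0,0.003,0,0],[0,0,0.003,0,0],[0,0,0,0,0]]'
```

```text
clock: 31.8
tcp_pos: [0.5325, 0.0274, 0.0288]
ee_rot: [[-0.036, 0.999, -0.006], [0.999, 0.036, 0.001], [0.001, -0.006, -1.0]]
ft_force: [0.7, -0.1, -0.7]
grip_width: 0.0139
grip_force: 117.7
clock: 32.1
tcp_pos: [0.5353, 0.0276, 0.0269]
ee_rot: [[-0.037, 0.999, 0.002], [0.999, 0.037, -0.0], [-0.0, 0.002, -1.0]]
ft_force: [0.7, 0.0, -1.9]
grip_width: 0.0141
grip_force: 117.7
```

```bash
python3 nudge.py '[[0,0,0.003,0,0],[0,0,0,0,0]]'; python3 nudge.py '[[0,0,0.002,0,0],[0,0,0,0,0]]'; python3 nudge.py '[[0,0,0,0,0.03],[0,0,0,0,0.05],[0,0,0,0,0.085],[0,0,0,0,0.085],[0,0,0,0,0.085],[0,0,0,0,0.085],[0,0,0,0,0.085]]'; python3 nudge.py '[[0,0,-0.02,0,0.085],[0,0,-0.04,0,0.085],[0,0,-0.04,0,0.085],[0,0,-0.04,0,0.085],[0,0,-0.04,0,0.085],[0,0,0,0,0.085],[0,0,0,0,0.085]]'; python3 snapw.py f1
python3 - <<'E'
from h import *
S=manip.snapshot("scene")["image"][:,:,::-1];cv2.imwrite("pics/s5.png",S)
w=cv2.cvtColor(cv2.imread("pics/f1.png"),cv2.COLOR_BGR2GRAY)[0:240:5,150:370:3]
[print(''.join(' .:-=+*#%@'[min(9,int(v)//25)] for v in r),5*i) for i,r in enumerate(w)]
g=cv2.cvtColor(np.ascontiguousarray(S),cv2.COLOR_BGR2GRAY)[84:150,250:340]
[print(''.join(' .:-=+*#%@'[min(9,int(v)//22)] for v in r)) for r in g[::2]]
E
```

```text
clock: 32.3
tcp_pos: [0.5348, 0.0275, 0.0231]
ee_rot: [[-0.037, 0.999, 0.001], [0.999, 0.037, -0.0], [-0.0, 0.001, -1.0]]
ft_force: [-0.2, -0.7, -2.2]
grip_width: 0.0138
grip_force: 117.7
clock: 32.5
tcp_pos: [0.5345, 0.0274, 0.0207]
ee_rot: [[-0.037, 0.999, -0.0], [0.999, 0.037, 0.0], [0.0, -0.0, -1.0]]
ft_force: [-0.2, -0.6, -1.2]
grip_width: 0.0137
grip_force: 117.7
clock: 33.2
tcp_pos: [0.5346, 0.0274, 0.0208]
ee_rot: [[-0.037, 0.999, -0.0], [0.999, 0.037, 0.0], [0.0, -0.0, -1.0]]
ft_force: [0.7, -0.7, 0.1]
grip_width: 0.0851
grip_force: 0.0
clock: 33.9
tcp_pos: [0.5348, 0.0274, 0.2015]
ee_rot: [[-0.037, 0.999, 0.002], [0.999, 0.037, -0.0], [-0.0, 0.002, -1.0]]
ft_force: [1.0, -0.6, -1.5]
grip_width: 0.0848
grip_force: 0.0
--------------------=--:--------------------------:.-===================== 0
--------------------=--:-----------***----++------::====================== 5
--------------------=--:-----------*************++=:=====+================ 10
-------------------===-:-----------***************+======================= 15
------------------====-.-----------***************+++
[... 5709 characters left out ...]
        ....::.::::::::----:::::.:::.::.:.....::..::-:::.:.::::
                     ..                 ....::::::::::----:::::.:..:.:......::-::..:.:::::
                    .-:..                   .....::::::::::----:::::::..:.:.::-::.::::::::
                    :=====--:..                  ....::::::::::::--:::....:::-:::.:::::...
                    .-=+++*##*+=-:..                 ....::::::::::::::::..::-:::::::::...
                   ..:-=**##*++****+=:..                  .....:::::::::::::-:::::::::....
                  ....:::-==-:..=*####*+==:..                  ....:::::::::-::::::::.....
                   .........:...:+#########*+=::.                   ...::::--:::::::::....
```

```bash
python3 nudge.py '[[0,0,-0.02,0,0.085],[0,0,0,0,0.085],[0,0,0,0,0.085]]' | head -2; python3 -c "
from bench import manip
print(manip.sign_off())"
```

```text
clock: 34.3
tcp_pos: [0.5342, 0.0274, 0.2198]
the job is handed in; nothing more can be done
None
```

I handed the job in at 34.3 s, but the verdict wasn't shown and I never saw the cuvettes in the pocket (it was out of view): all six were scooped and tipped over the loader mouth and the scoop came back empty, the door was pushed past its catch to a hard stop, and the scoop was released on the bench, apparently flat.

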